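# Tip the door knobs from the pail into the parts drawer

### The arm

A 6-joint arm with a two-finger parallel gripper is mounted at the origin on a cart in front of the work surface, level with it; the furniture and walls round the work are solid. World frame = base frame: x ahead of the robot, y to its left, z up, the work surface at z = 0. Lengths are in m, angles in rad, forces in N, time in s.
With the tool pointing down it reaches from about 0.275 to 0.775 m from the base axis. Payload 14.6 kg.
Tool frame: the origin (TCP) lies on the centre line of the jaws, within the pads' length; the fingertips stand 22 mm ahead of it and the grasp point (between the pads) lies 3 mm ahead of it; z points along the fingers, y is the line along which they close (so a half turn about z gives the same grasp; the last joint's range is limited). The gripper opens to 85 mm and grips with 20 to 120 N. Pads are 22 mm wide; open, the fingers measure 114 mm over their backs; the gripper's body (76 mm by 85 mm) begins 54 mm behind the grasp point. The pads swing forward as they close: fully open they stand 13 mm farther back than shut.
Start: joints at [-1.431, 0.263, -0.048, 1.259, 0, 1.415], TCP at [0.153, -0.502, 0.253] pointing down, gripper open.
Joint ranges: [-2.65, 2.65], [-0.89, 1.7], [-1.18, 1.37], [-2.13, 2.11], [-1.35, 1.29], [-3.14, 3.14]. Speed limits (rad/s): [1.89, 1.89, 2.57, 2.79, 3.14, 3.14].

### API

Orientations are given as [roll, pitch, yaw] about the fixed x, y, z axes, in that order (R = Rz(yaw) Ry(pitch) Rx(roll)).
In Python, from workcell import state, grab_frame, camera_model, close_job gives the robot as it stands. The module is installed in compiled form; this text tells all that it offers.
- The arm moves only by the shell command python3 -m handwheel 'ROWS' [FORCE]. ROWS is JSON, a list of rows, each a list of 7 numbers: the shift along the world's x, y, z in mm, then the turn, a rotation vector about the world's x, y, z in rad, then the closure, from -1 (fully open) to 1 (shut). A call has 1 to 8 rows; each row is the pose to reach, as a shift and turn from the pose commanded when the call began; what a row does not reach only later rows make up. A row lasts 1/12 s, in which the tool goes at most 41.7 mm and 7.16 degrees, less where a joint would pass 70% of its speed; a pose out of reach is approached as far as the arm can. A call with a gripper value outside its range is refused whole. The fingers move at their own pace and stop on an object; FORCE is the grip in N (left out, the last holds). Time passes only in rows, so rows that repeat a pose let the fingers close. It gives the time, the measured TCP pose, the force, the opening and the grip force at its end, in the units of the state.
- state(): the state, without advancing time (a new reading comes with each control period).
- grab_frame(name): name is "scene" or "top" or "wrist"; returns the picture (420x560x3 uint8, red, green, blue); there is no depth.
- camera_model(name): a dict with "mtx" (3x3 intrinsics, pixels), "origin" and "orientation" of the camera in the world. Camera axes: x right, y down, z forward; pixel columns grow to the right and rows downward; lengths in m; the calibration is good to about 2 mm. A picture is of the moment at which its call begins: read the wrist's pose just before it. camera_model takes no time and is no camera call; for the wrist camera it gives the pose at the moment of the call.
- close_job(): hands the job in; it is judged then, once.
The state is a dict: "time_s": time; "joints": joint angles; "dq": joint speeds; "effort": joint torques, N m; "tool_pos": TCP position; "orientation": TCP orientation; "ft_force": force on the tool from outside, world axes, zero at the start; "moment": the same for the moment, N m; "finger_gap": finger opening in m; "finger_force": force on a finger pad.
Only numpy, scipy, OpenCV 4.12 (cv2) and the standard library are available. Lean on these libraries where they do the work, as an engineer would, in place of code of your own. Each camera call takes 0.05 s, during which the arm holds its last target. There are 200 camera calls.

### The job

Lift the little metal pail of door knobs out of the open tool box by its handle and stand it on the table. Then take it afresh round its body, tip all six knobs into the open top drawer of the small wooden parts cabinet, stand the empty pail upright on the table and push the drawer fully shut. Leave the other things on the table where they are.

Things in the scene. Friction and masses are not known exactly. Their poses are not given: they have to be found in the camera images.
- pail: small metal pail, open top, 78 mm high, 58 mm across at the foot, 64 mm at the rim (62 mm at half height), wall 2.5 mm; 0.14 kg, 0.25 kg full. Starts upright in the tool box's front left compartment. Origin: centre of its underside, z along its axis. Ears for the handle on its +y and -y sides, 61 to 76 mm up, 79 mm over all with the wires
- bail_grip (a point): centre of the round wooden grip (12 mm thick, 44 mm long, along the pail's y axis) on top of the pail's wire handle; 130 mm above the pail's underside when the handle stands straight up. Wires run down from both ends of the grip to the ears
- pail_mid (a point): point on the pail's axis 35 mm above its underside
- bail (a joint): lean of the pail's wire handle, rad: turns about the pail's y axis, 70 mm above the underside; the grip is 60 mm from that axis. 0 = straight up, positive leans to the pail's +x, range -1.5 to 1.5. It stays where it is left (0.02 N m of friction) but turns under load: a pail hung by it hangs upright and cannot be tipped by it
- knob0: one of six white glazed china door knobs (smooth, friction about 0.2), a 22 mm ball on a rounded brass foot 12 mm across, 28 mm long in all, 18 g; origin at the end of the foot, z towards the ball. All six start loose in the pail
- knob1: one of six white glazed china door knobs (smooth, friction about 0.2), a 22 mm ball on a rounded brass foot 12 mm across, 28 mm long in all, 18 g; origin at the end of the foot, z towards the ball. All six start loose in the pail
- knob2: one of six white glazed china door knobs (smooth, friction about 0.2), a 22 mm ball on a rounded brass foot 12 mm across, 28 mm long in all, 18 g; origin at the end of the foot, z towards the ball. All six start loose in the pail
- knob3: one of six white glazed china door knobs (smooth, friction about 0.2), a 22 mm ball on a rounded brass foot 12 mm across, 28 mm long in all, 18 g; origin at the end of the foot, z towards the ball. All six start loose in the pail
- knob4: one of six white glazed china door knobs (smooth, friction about 0.2), a 22 mm ball on a rounded brass foot 12 mm across, 28 mm long in all, 18 g; origin at the end of the foot, z towards the ball. All six start loose in the pail
- knob5: one of six white glazed china door knobs (smooth, friction about 0.2), a 22 mm ball on a rounded brass foot 12 mm across, 28 mm long in all, 18 g; origin at the end of the foot, z towards the ball. All six start loose in the pail
- tool_box: green steel tool box, fixed; lid open, standing up at its back to 0.25 m. Origin: centre of its underside; x to its back, y to its left. Outer walls 79 mm high at x = -82 and 88, y = -130 and 130 mm (catch to x = -93). The pail's compartment: x -80 to 12, y 46 to 128 mm, floor 3 mm up, dividers 53 mm high; no room for fingers beside the pail
- cabinet: small wooden cabinet of three drawers, fixed, 130 mm deep (x = -57 to 73 mm), 150 mm wide (y = +-75 mm), 156 mm high; origin: centre of its underside, x to its back; the drawers slide out to -x (towards the robot)
- cabinet_drawer2 (a joint): how far the top drawer is out, m: 0 = shut, 0.085 = fully out; it starts open, slides with about 0.6 N
- drawer_in (a point): centre of the top drawer's inner floor, 107 mm above the table; moves with the drawer, axes as the cabinet's. Inside, the drawer runs x -60 to 55, y -64 to 64 mm from here; side walls to 138 mm, front to 147 mm above the table. Only the part in front of the cabinet (cabinet x below -57 mm; 65 to 75 mm of the open drawer) can be filled from above
- drawer_knob (a point): black knob of the top drawer, 16 mm round, 17 mm off the drawer's front, 126 mm above the table; this point is 1 mm inside its end face
- sanding_block: brown cork sanding block, 100 x 61 x 27 mm; bystander, origin centre of its underside
- scraper: filling knife with a wooden handle, 181 mm long; bystander, origin centre of its underside
- screwdriver: red screwdriver, 164 mm long; bystander, origin centre of its underside
Mind the look-alikes: they are no part of the job. Leave any yellow look-alike of the pail alone.

How it is judged:
By the outcome, as a careful person would: the job done as asked, in the order asked, and still so for the second after the job is handed in, with the robot touching nothing.
It also fails if it takes over 67 s, if anything falls off the work surface, if the arm or the gripper's body presses on something with over 40 N, if the wrist force passes 120 N, or if a joint passes its speed limit or range.

## Working session

There is one attempt and no reset: what is moved stays moved. The work goes in short steps, Python scripts to look and compute and a shell command to move; the robot and the scene stay as the last step left them, time stands still between calls to the robot, and variables do not carry over. Pictures are saved under pics/ and viewed, at most 10 in all, crops included, and the job is handed in when it is done.

```bash
mkdir -p pics; cat > h.py <<'E'
import numpy as np, cv2
from workcell import *
from scipy.spatial.transform import Rotation as R
def cam(n):
    m=camera_model(n); o=np.array(m["origin"]); q=np.array(m["orientation"])
    Rm=q if q.shape==(3,3) else R.from_euler('xyz',q).as_matrix()
    return np.array(m["mtx"]),o,Rm
def ray(n,uv,c=None):
    K,o,Rm=c or cam(n); d=Rm@np.linalg.inv(K)@np.array([uv[0],uv[1],1.]); return o,d/np.linalg.norm(d)
def onz(n,uv,z,c=None):
    o,d=ray(n,uv,c); return o+d*(z-o[2])/d[2]
def proj(n,p,c=None):
    K,o,Rm=c or cam(n); q=K@(Rm.T@(np.array(p)-o)); return q[:2]/q[2]
def tri(n1,a,n2,b):
    o1,d1=ray(n1,a);o2,d2=ray(n2,b)
    s=np.linalg.lstsq(np.c_[d1,-d2],o2-o1,rcond=None)[0]
    p,q=o1+s[0]*d1,o2+s[1]*d2
    return (p+q)/2,np.linalg.norm(p-q)
def snap(n,f):
    im=grab_frame(n); cv2.imwrite('pics/'+f,im[:,:,::-1]); return im
E
python3 - <<'E'
from h import *
for n in("scene","top"):
    snap(n,n+"0.png"); print(n,camera_model(n))
print(state())
E
```

```text
scene {'mtx': array([[453.4086694 ,   0.        , 281.47142436],
       [  0.        , 453.4086694 , 213.84565213],
       [  0.        ,   0.        ,   1.        ]]), 'origin': array([-0.35278547,  0.93469796,  0.96573469]), 'orientation': array([-2.16879957, -0.00929348, -2.34803123])}
top {'mtx': array([[541.28000805,   0.        , 274.56568722],
       [  0.        , 541.28000805, 203.18122483],
       [  0.        ,   0.        ,   1.        ]]), 'origin': array([0.40071024, 0.07062751, 1.59071869]), 'orientation': array([-3.05519424,  0.00348921, -1.56888418])}
{'time_s': 0.1, 'joints': array([-1.43128655e+00,  2.63475553e-01, -4.88529006e-02,  1.25943235e+00,
       -3.05405957e-05,  1.41550357e+00]), 'dq': array([-0.00039404, -0.00047521,  0.00094439, -0.00068297,  0.00071512,
        0.00013593]), 'effort': array([ 3.09011695e-03, -6.38576388e+01,  3.85064185e+01,  9.99688637e-03,
       -2.01063808e-04,  3.30077043e-06]), 'tool_pos': array([ 0.15249747, -0.50212189,  0.2528805 ]), 'orientation': array([-3.14063506e+00, -1.19001818e-04,  2.94802491e-01]), 'ft_force': array([ 0.49671372, -0.43462936,  0.36914074]), 'moment': array([-0.01477191, -0.00119158, -0.03450972]), 'finger_force': 0.0, 'finger_gap': 0.08525246059754728}
```

View pics/top0.png

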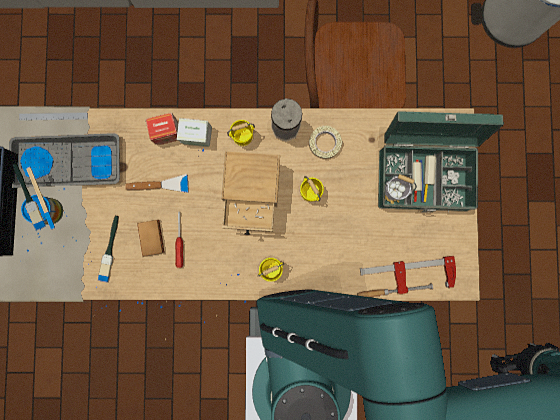

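View pics/scene0.png

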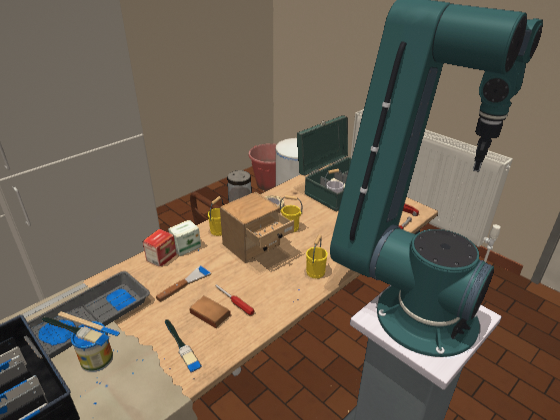

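```bash
python3 - <<'E'
from h import *
t=cv2.imread('pics/top0.png'); s=cv2.imread('pics/scene0.png')
a=cv2.resize(t[140:220,370:480],None,fx=3.6,fy=3.6,interpolation=cv2.INTER_CUBIC)
b=cv2.resize(t[145:245,210:290],None,fx=2.88,fy=2.88,interpolation=cv2.INTER_CUBIC)
c=cv2.resize(s[150:230,290:370],None,fx=3.6,fy=3.6,interpolation=cv2.INTER_CUBIC)
d=cv2.resize(s[190:270,215:305],None,fx=3.6,fy=3.6,interpolation=cv2.INTER_CUBIC)
o=np.zeros((580,740,3),np.uint8)
for im,(x,y) in((a,(0,0)),(b,(400,0)),(c,(0,290)),(d,(400,290))): o[y:y+im.shape[0],x:x+im.shape[1]]=im
cv2.imwrite('pics/crop1.png',o)
for uv in[(398,188),(270,268),(312,187),(240,131)]: print(uv,onz("top",uv,.08))
print('cab corners z.156',[onz("top",p,.156).round(3) for p in[(225,153),(279,153),(224,203),(277,203)]])
print('table front/back/right',[onz("top",p,0).round(3) for p in[(270,300),(270,108),(480,250)]])
print('box',[onz("top",p,.079).round(3) for p in[(380,208),(476,210),(381,148),(478,150)]])
E
```

```text
(398, 188) [ 0.57486653 -0.27013426  0.08      ]
(270, 268) [0.3511277  0.08846378 0.08      ]
(312, 187) [ 0.57732743 -0.02888248  0.08      ]
(240, 131) [0.73678147 0.17453087 0.08      ]
cab corners z.156 [array([0.66 , 0.209, 0.156]), array([0.66 , 0.064, 0.156]), array([0.525, 0.21 , 0.156]), array([0.525, 0.069, 0.156])]
table front/back/right [array([0.256, 0.089, 0.   ]), array([0.825, 0.091, 0.   ]), array([ 0.402, -0.525,  0.   ])]
box [array([ 0.519, -0.219,  0.079]), array([ 0.513, -0.487,  0.079]), array([ 0.689, -0.224,  0.079]), array([ 0.683, -0.498,  0.079])]
```

View pics/crop1.png

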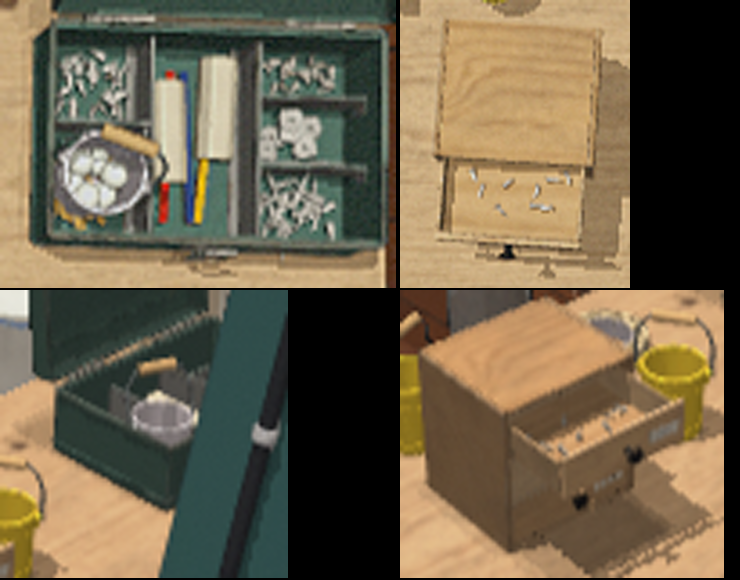

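```bash
python3 - <<'E'
from h import *
t=cv2.imread('pics/top0.png'); s=cv2.imread('pics/scene0.png')
def mask(im,x0,y0,x1,y1):
    h=cv2.cvtColor(im[y0:y1,x0:x1],cv2.COLOR_BGR2HSV)
    m=cv2.inRange(h,(8,70,120),(24,200,255)); n,l,st,c=cv2.connectedComponentsWithStats(m)
    k=1+st[1:,4].argmax(); ys,xs=np.where(l==k)
    p=np.c_[xs+x0,ys+y0].astype(np.float32); r=cv2.minAreaRect(p); print(st[k],r); 
    c=np.array(r[0]); v=np.linalg.svd(p-p.mean(0),full_matrices=False)[2][0]; L=max(r[1])/2
    return c,v,L
a,va,La=mask(t,390,170,418,188); b,vb,Lb=mask(s,322,165,342,178)
p,e=tri("top",a,"scene",b); print('grip',p,e)
q=[onz("top",a+k*va*La,p[2]) for k in(-1,1)]; print('ends',q,np.linalg.norm(q[0]-q[1]), np.arctan2(*(q[1]-q[0])[[1,0]]))
c=onz("top",(398.6,187.8),.081); print('pail',c, proj("scene",c),proj("top",c))
# toolbox frame
yaw=-.022; print('compartment centre from box corners', np.array([.519,-.219])+np.array([.048,-.043]))
E
```

```text
[ 8  4 16 10 75] ((405.7069396972656, 178.48275756835938), (16.155494689941406, 4.456687927246094), 21.801406860351562)
[ 7  4 10  4 27] ((333.47998046875, 170.3599853515625), (2.5455849170684814, 9.333809852600098), 81.8698959350586)
grip [ 0.59332088 -0.28243905  0.1281393 ] 0.005431750281748726
ends [array([ 0.60354105, -0.26042178,  0.1281393 ]), array([ 0.587273  , -0.30093592,  0.1281393 ])] 0.04365827228044191 -1.9526297391778842
pail [ 0.57531814 -0.27159994  0.081     ] [333.64057524 183.70944286] [398.6 187.8]
compartment centre from box corners [ 0.567 -0.262]
```

The grip is near (0.594, -0.281, 0.129), lying along 1.19 rad. In the scene view the pail stands in the box's front left compartment with its handle leaning back. The drawer is open towards the robot, near (0.49, 0.137).

```bash
python3 -m handwheel '[[441,221,-33,0,0,0.894,-1],[441,221,-33,0,0,0.894,-1],[441,221,-33,0,0,0.894,-1],[441,221,-33,0,0,0.894,-1],[441,221,-33,0,0,0.894,-1],[441,221,-33,0,0,0.894,-1],[441,221,-33,0,0,0.894,-1],[441,221,-33,0,0,0.894,-1]]' 40; python3 -c "
from h import *
s=state();print(s['tool_pos'],s['orientation'],s['joints'])"
```

```text
time_s: 0.77
tool_pos: [0.4515, -0.3519, 0.2308]
orientation: [-3.141, -0.0, 1.197]
ft_force: [0.1, -0.4, 0.2]
finger_gap: 0.0856
finger_force: 0.0
[ 0.4514861  -0.35188257  0.23075374] [-3.14133875e+00 -6.76620569e-05  1.19673513e+00] [-8.04359422e-01  3.52132303e-01  2.20483725e-02  1.24097137e+00
 -4.44178363e-05  1.14049810e+00]
```

```bash
python3 -m handwheel '[[130,65,0,0,0,0,-1],[130,65,0,0,0,0,-1],[130,65,0,0,0,0,-1],[130,65,0,0,0,0,-1],[130,65,0,0,0,0,-1],[130,65,0,0,0,0,-1],[130,65,0,0,0,0,-1]]'; python3 - <<'E'
from h import *
s=state();print(s['tool_pos'],s['orientation'])
snap("wrist","w1.png")
c=cam("wrist"); print(proj("wrist",[.5933,-.282,.128],c),proj("wrist",[.5753,-.2716,.081],c))
E
```

```text
time_s: 1.35
tool_pos: [0.5793, -0.2885, 0.2307]
orientation: [-3.141, 0.0, 1.189]
ft_force: [0.1, -0.2, -0.1]
finger_gap: 0.0854
finger_force: 0.0
[ 0.57932158 -0.28851907  0.23073252] [-3.14078329e+00  7.78538742e-05  1.18873256e+00]
[297.47154685 196.72110017] [270.82016679 177.06364449]
```

View pics/w1.png

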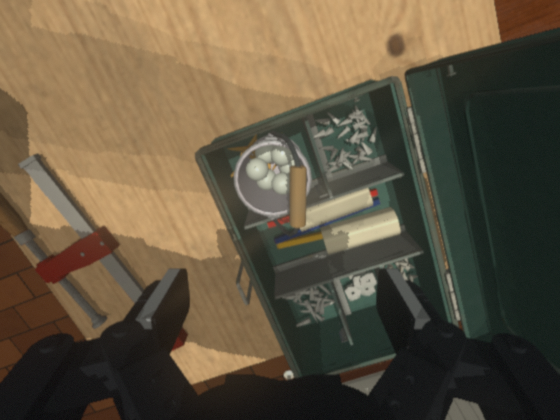

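The wooden grip is at pixel (298,195) against a predicted (297,197), and the pail is centred at (271,176) as predicted. The estimate holds, so I'll descend and grip.

```bash
python3 -m handwheel '[[14,7,-10,0,0,0,-1],[14,7,-50,0,0,0,-1],[14,7,-85,0,0,0,-1],[14,7,-102,0,0,0,-1],[14,7,-102,0,0,0,-1],[14,7,-102,0,0,0,1],[14,7,-102,0,0,0,1],[14,7,-102,0,0,0,1]]' 40;  python3 -m handwheel '[[0,0,0,0,0,0,1],[0,0,0,0,0,0,1],[0,0,0,0,0,0,1]]'
```

```text
time_s: 2.07
tool_pos: [0.5946, -0.2819, 0.1308]
orientation: [3.139, 0.0, 1.188]
ft_force: [1.0, 0.3, 0.3]
finger_gap: 0.0514
finger_force: 0.0
time_s: 2.32
tool_pos: [0.5941, -0.2815, 0.1296]
orientation: [3.141, 0.0, 1.189]
ft_force: [0.7, 0.9, -0.4]
finger_gap: 0.0123
finger_force: 0.1
```

```bash
python3 -m handwheel '[[0,0,0,0,0,0,1],[-9,5,3,0,0,0,1],[-18,10,4,0,0,0,1],[-18,10,4,0,0,0,1],[-18,10,20,0,0,0,1],[-18,10,50,0,0,0,1],[-18,10,85,0,0,0,1],[-18,10,120,0,0,0,1]]' 40;  python3 -m handwheel '[[0,0,25,0,0,0,1],[0,0,25,0,0,0,1],[0,0,25,0,0,0,1]]'; python3 -c "
from h import *
snap('top','t2.png')
t=cv2.imread('pics/t2.png')[130:270,350:490];s=snap('scene','s2.png')[120:260,290:430,::-1]
cv2.imwrite('pics/c2.png',cv2.resize(np.hstack([t,s]),None,fx=2.8,fy=2.8))"
```

```text
time_s: 2.98
tool_pos: [0.5754, -0.271, 0.2498]
orientation: [-3.14, -0.001, 1.189]
ft_force: [0.5, -0.4, -2.1]
finger_gap: 0.0107
finger_force: 39.6
time_s: 3.23
tool_pos: [0.5764, -0.2716, 0.2747]
orientation: [3.14, 0.0, 1.189]
ft_force: [-0.4, 0.1, -4.0]
finger_gap: 0.0107
finger_force: 39.6
```

View pics/c2.png

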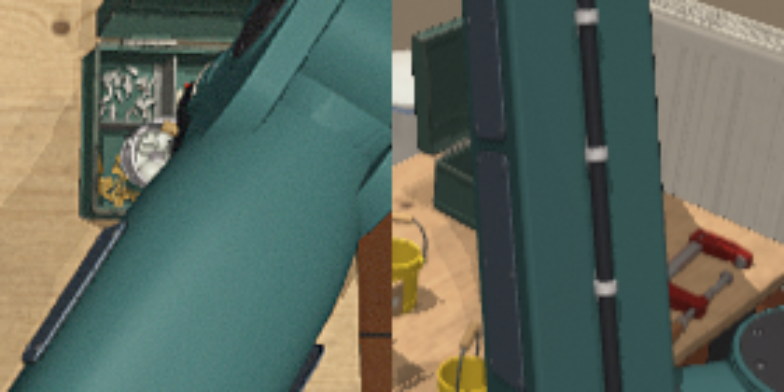

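The pail is lifted: grip force 39.6 N, and the wrist carries its weight. Now I'll carry it to the free spot at (0.47, -0.12), turning it on the way.

```bash
python3 -m handwheel '[[-8,11,0,0,0,-0.07,1],[-22,32,0,0,0,-0.17,1],[-40,57,0,0,0,-0.29,1],[-58,83,0,0,0,-0.41,1],[-75,108,0,0,0,-0.53,1],[-90,129,0,0,0,-0.65,1],[-100,144,0,0,0,-0.75,1],[-106,152,0,0,0,-0.83,1]]';  python3 -m handwheel '[[0,0,0,0,0,0,1],[0,0,-20,0,0,0,1],[0,0,-50,0,0,0,1],[0,0,-80,0,0,0,1],[0,0,-105,0,0,0,1],[0,0,-120,0,0,0,1],[0,0,-130,0,0,0,1],[0,0,-130,0,0,0,1]]'; python3 - <<'E'
from h import *
s=state();print(s['tool_pos'],s['orientation'],s['joints'])
snap("wrist","w3.png")
E
```

```text
time_s: 4.0
tool_pos: [0.4679, -0.1173, 0.2729]
orientation: [-3.14, 0.002, 0.354]
ft_force: [0.5, -0.0, -1.4]
finger_gap: 0.0101
finger_force: 39.6
time_s: 4.67
tool_pos: [0.4687, -0.1192, 0.1412]
orientation: [-3.138, 0.003, 0.361]
ft_force: [0.2, 0.9, -3.2]
finger_gap: 0.0108
finger_force: 39.6
[ 0.46867909 -0.11920581  0.14117307] [-3.13823915  0.00349601  0.36089684] [-4.17731654e-01  2.61558300e-01 -3.70006482e-01  9.44075449e-01
 -6.79607255e-05  2.36297019e+00]
```

View pics/w3.png

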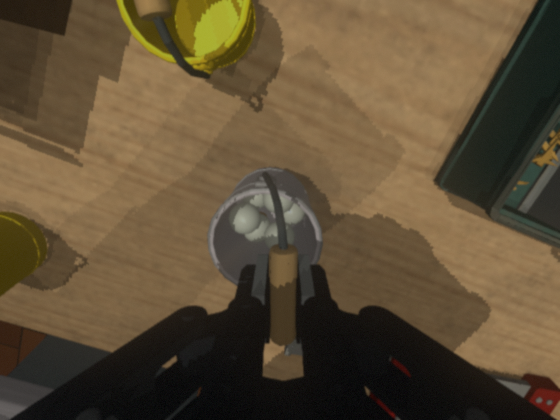

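The pail hangs upright below the jaws, its rim round pixel (265,235), with the knobs visible inside. I'll lower it gently to touch.

```bash
python3 -m handwheel '[[0,0,-3,0,0,0,1],[0,0,-6,0,0,0,1],[0,0,-9,0,0,0,1],[0,0,-9,0,0,0,1]]';  python3 -m handwheel '[[0,0,-1,0,0,0,1],[0,0,-2,0,0,0,1],[0,0,-3,0,0,0,1],[0,0,-3,0,0,0,1]]'
```

```text
time_s: 5.05
tool_pos: [0.4698, -0.1194, 0.1348]
orientation: [-3.142, 0.0, 0.359]
ft_force: [0.1, -0.5, -2.1]
finger_gap: 0.0106
finger_force: 39.6
time_s: 5.38
tool_pos: [0.4698, -0.1193, 0.132]
orientation: [-3.142, 0.0, 0.359]
ft_force: [0.5, 1.2, -2.6]
finger_gap: 0.0109
finger_force: 39.6
```

```bash
for i in 1 2; do python3 -m handwheel '[[0,0,-1,0,0,0,1],[0,0,-2,0,0,0,1],[0,0,-2,0,0,0,1]]'; done
```

```text
time_s: 5.63
tool_pos: [0.4698, -0.1193, 0.1299]
orientation: [-3.141, 0.0, 0.359]
ft_force: [-0.5, -0.3, -1.7]
finger_gap: 0.0108
finger_force: 39.6
time_s: 5.88
tool_pos: [0.4703, -0.1198, 0.1285]
orientation: [3.14, -0.001, 0.359]
ft_force: [-0.8, -1.0, 4.5]
finger_gap: 0.0109
finger_force: 40.3
```

```bash
python3 -m handwheel '[[3,-8,1,0,0,0,1],[6,-15,-2,0,0,0,1],[8,-22,-4,0,0,0,1],[11,-28,-8,0,0,0,1],[13,-34,-12,0,0,0,1],[15,-40,-17,0,0,0,1],[15,-40,-17,0,0,0,1],[15,-40,-17,0,0,0,0.4]]'; python3 -m handwheel '[[0,0,0,0,0,0,0.4],[0,0,0,0,0,0,0.4],[0,0,25,0,0,0,0.4],[0,0,60,0,0,0,0.4],[0,0,100,0,0,0,-1],[0,0,130,0,0,0,-1],[0,0,130,0,0,0,-1]]'; python3 - <<'E'
from h import *
s=state();print(s['tool_pos'],s['joints'],s['finger_gap'])
w=snap("wrist","w4.png"); t=snap("top","t4.png");c=cam("wrist")
for z in (0,.078):print(proj("wrist",[.4703,-.1198,z],c),proj("top",[.4703,-.1198,z]))
cv2.imwrite('pics/c4.png',np.hstack([w[...,::-1][:,80:480],cv2.resize(t[...,::-1][140:280,250:380],None,fx=3,fy=3)]))
E
```

```text
time_s: 6.55
tool_pos: [0.4847, -0.1597, 0.1106]
orientation: [-3.141, 0.001, 0.358]
ft_force: [-0.5, 1.1, 0.5]
finger_gap: 0.0214
finger_force: 0.4
time_s: 7.13
tool_pos: [0.4865, -0.16, 0.2468]
orientation: [3.135, -0.005, 0.359]
ft_force: [0.5, -0.3, 0.4]
finger_gap: 0.0609
finger_force: 0.0
[ 0.48653975 -0.15997093  0.24681331] [-4.76804000e-01  2.37624376e-01 -1.01465821e-01  1.22351489e+00
 -1.33790127e-04  2.30554909e+00] 0.0608902084488601
[243.93640328 171.13785391] [341.32311515 226.41045286]
[234.52854864 190.11930762] [344.65582117 225.19510982]
```

View pics/c4.png

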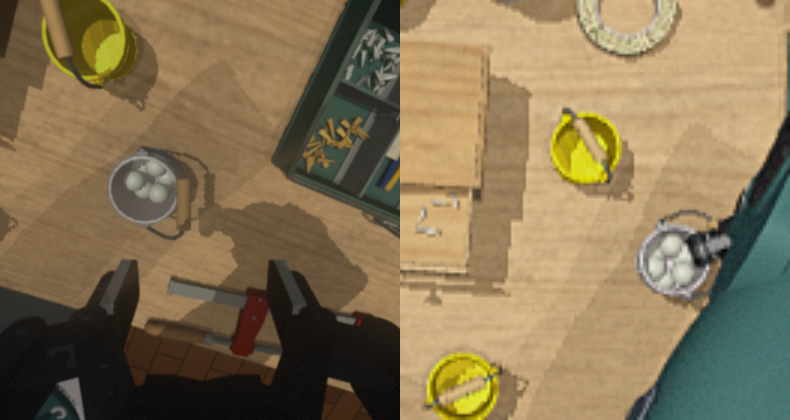

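```bash
python3 - <<'E'
from h import *
print(onz("wrist",(223,189),.078),onz("top",(340.7,227.3),.078))
im=cv2.cvtColor(cv2.imread('pics/w4.png'),cv2.COLOR_BGR2GRAY)[120:250,150:300]
print(cv2.HoughCircles(cv2.GaussianBlur(im,(3,3),0),cv2.HOUGH_GRADIENT,1,40,param1=120,param2=18,minRadius=26,maxRadius=42))
# drawer
print('front top edge',[onz("top",p,.147).round(3) for p in[(225.3,227),(272.5,227)]],'knob',onz("top",(247.5,232.5),.126))
E
python3 -m handwheel '[[0,0,0,0,0,1.0,-1],[0,0,0,0,0,1.0,-1],[0,0,0,0,0,1.0,-1],[0,0,0,0,0,1.0,-1],[0,0,0,0,0,1.0,-1],[0,0,0,0,0,1.0,-1],[0,0,0,0,0,1.0,-1],[0,0,0,0,0,1.0,-1]]'
python3 -m handwheel '[[-100,80,0,0,0,1.0,-1],[-100,80,0,0,0,1.0,-1],[-100,80,0,0,0,1.0,-1],[-100,80,0,0,0,1.0,-1],[-100,80,0,0,0,1.0,-1],[-100,80,0,0,0,1.0,-1],[-100,80,0,0,0,1.0,-1],[-100,80,0,0,0,1.0,-1]]'
python3 -c "
from h import *
s=state();print(s['tool_pos'],s['joints'])"
```

```text
[ 0.46767125 -0.10974136  0.078     ] [ 0.46439984 -0.10870106  0.078     ]
[[[74.5 66.5 33.6]]]
front top edge [array([0.462, 0.207, 0.147]), array([0.462, 0.081, 0.147])] knob [0.44787483 0.14901364 0.126     ]
time_s: 7.9
tool_pos: [0.4843, -0.159, 0.2396]
orientation: [-3.139, -0.001, 1.365]
ft_force: [0.3, -0.4, -1.1]
finger_gap: 0.0855
finger_force: 0.0
time_s: 8.57
tool_pos: [0.3842, -0.0789, 0.2399]
orientation: [-3.141, -0.002, 2.365]
ft_force: [0.6, -0.2, 0.5]
finger_gap: 0.0852
finger_force: 0.0
[ 0.38417451 -0.07893036  0.23988081] [-4.11128334e-01  4.19466810e-02 -3.59825372e-01  1.17092787e+00
 -7.64113181e-05  3.65214197e-01]
```

```bash
cat >> h.py <<'E'
def aim(a,al,roll=0):
    d=np.array([np.cos(al)*np.cos(a),np.cos(al)*np.sin(a),-np.sin(al)]); y=np.array([-np.sin(a),np.cos(a),0])
    return R.from_rotvec(roll*d)*R.from_matrix(np.c_[np.cross(y,d),y,d])
def delta(p,Rt):
    s=state(); Rc=R.from_euler('xyz',s['orientation'])
    print('shift mm',((np.array(p)-s['tool_pos'])*1000).round(1),'rotvec',(Rt*Rc.inv()).as_rotvec().round(3),s['joints'].round(2))
E
python3 -c "
from h import *
delta([.378,-.072,.10],aim(-.4,np.radians(30)))"
```

```text
shift mm [  -6.2    6.9 -139.9] rotvec [-0.585 -0.878  0.341] [-0.41  0.04 -0.36  1.17 -0.    0.37]
```

```bash

python3 -m handwheel '[[-6,7,0,-0.585,-0.878,0.341,-1],[-6,7,0,-0.585,-0.878,0.341,-1],[-6,7,0,-0.585,-0.878,0.341,-1],[-6,7,0,-0.585,-0.878,0.341,-1],[-6,7,0,-0.585,-0.878,0.341,-1],[-6,7,0,-0.585,-0.878,0.341,-1],[-6,7,0,-0.585,-0.878,0.341,-1],[-6,7,0,-0.585,-0.878,0.341,-1]]'
python3 -c "
from h import *
delta([.378,-.072,.10],aim(-.4,np.radians(30)))"
```

```text
time_s: 9.23
tool_pos: [0.3779, -0.0716, 0.2395]
orientation: [3.094, 0.908, 2.654]
ft_force: [2.2, -1.3, -0.4]
finger_gap: 0.0854
finger_force: 0.0
shift mm [ 1.000e-01 -4.000e-01 -1.395e+02] rotvec [-0.084 -0.115  0.048] [-0.37 -0.46 -1.14 -0.02 -0.05  0.07]
```

```bash

python3 -m handwheel '[[0,0,-20,-0.084,-0.115,0.048,-1],[0,0,-50,-0.084,-0.115,0.048,-1],[0,0,-80,-0.084,-0.115,0.048,-1],[0,0,-110,-0.084,-0.115,0.048,-1],[0,0,-110,-0.084,-0.115,0.048,-1]]'
python3 -c "
from h import *
delta([.378,-.072,.10],aim(-.4,np.radians(30)))"
```

```text
time_s: 9.65
tool_pos: [0.4013, -0.0679, 0.2544]
orientation: [-3.14, 0.996, 2.736]
ft_force: [-0.5, -1.1, 0.3]
finger_gap: 0.0857
finger_force: 0.0
shift mm [ -23.3   -4.1 -154.4] rotvec [-0.02  -0.047  0.007] [-0.32 -0.42 -1.18 -0.18 -0.07  0.05]
```

```bash
cat > kin.py <<'E'
from h import *
from scipy.optimize import least_squares
D=[(-1.431,.2635,-.0489,1.2594,.1525,-.5021,.2529),(-.8044,.3521,.0220,1.2410,.4515,-.3519,.2308),(-.4177,.26156,-.3700,.9441,.46868,-.1192,.14117),(-.4768,.2376,-.1015,1.2235,.4865,-.16,.2468),(-.4111,.04195,-.3598,1.1709,.38417,-.0789,.23988),(-.37,-.46,-1.14,-.02,.3779,-.0716,.2395),(-.32,-.42,-1.18,-.18,.4013,-.0679,.2544)]
A=[];b=[]
for q1,a,c,e,x,y,z in D:
    f=a-c;p=f+e;rho=x*np.cos(q1)+y*np.sin(q1)
    A+=[[1,0,np.sin(a),np.cos(f),np.sin(f),np.cos(p)],[0,1,np.cos(a),-np.sin(f),np.cos(f),-np.sin(p)]];b+=[rho,z]
X,_,rk,sv=np.linalg.lstsq(np.array(A),np.array(b),rcond=None)
if __name__=="__main__":
    print(X.round(3),(np.array(A)@X-b).round(3),sv.round(3))
lo=[-.89,-1.18,-2.13];hi=[1.7,1.37,2.11]
def ik(rho,z,p):
    def fun(q):
        f=q[0]-q[1]; return [X[0]+X[2]*np.sin(q[0])+X[3]*np.cos(f)+X[4]*np.sin(f)+X[5]*np.cos(p)-rho, X[1]+X[2]*np.cos(q[0])-X[3]*np.sin(f)+X[4]*np.cos(f)-X[5]*np.sin(p)-z]
    r=least_squares(fun,[0,-.6],bounds=(lo[:2],hi[:2])); return np.r_[r.x,p-r.x[0]+r.x[1]].round(2),round(1000*np.sqrt(2*r.cost),1)
if __name__=="__main__":
    for rho,z in((.47,.05),(.40,.08),(.55,.05),(.45,.2),(.48,.2)):
        for al in(0,15,30,40,50,60): print(rho,z,al,*ik(rho,z,np.radians(al)))
E
python3 kin.py
```

```text
[0.001 0.159 0.584 0.369 0.05  0.404] [ 0.    -0.     0.    -0.    -0.     0.     0.    -0.    -0.     0.
  0.     0.002 -0.    -0.002] [5.118 3.761 1.19  0.445 0.166 0.157]
0.47 0.05 0 [ 1.7  -1.18 -2.88] 202.5
0.47 0.05 15 [ 1.01 -1.18 -1.93] 242.2
0.47 0.05 30 [ 0.29 -1.18 -0.95] 170.0
0.47 0.05 40 [ 0.2  -1.18 -0.68] 101.8
0.47 0.05 50 [ 0.19 -1.18 -0.5 ] 31.4
0.47 0.05 60 [ 0.18 -1.07 -0.2 ] 0.0
0.4 0.08 0 [ 1.7  -1.18 -2.88] 277.9
0.4 0.08 15 [-0.28 -1.18 -0.64] 294.3
0.4 0.08 30 [-0.24 -1.18 -0.42] 188.9
0.4 0.08 40 [-0.16 -1.18 -0.32] 119.7
0.4 0.08 50 [-0.07 -1.18 -0.23] 52.0
0.4 0.08 60 [-0.01 -1.14 -0.09] 0.0
0.55 0.05 0 [ 1.6  -1.18 -2.78] 139.7
0.55 0.05 15 [ 0.98 -1.18 -1.9 ] 162.2
0.55 0.05 30 [ 0.52 -1.18 -1.17] 101.3
0.55 0.05 40 [ 0.39 -1.18 -0.87] 38.2
0.55 0.05 50 [ 0.31 -1.09 -0.53] 0.0
0.55 0.05 60 [ 0.28 -0.9  -0.13] 0.0
0.45 0.2 0 [ 0.22 -1.18 -1.4 ] 260.3
0.45 0.2 15 [-0.23 -1.18 -0.69] 164.3
0.45 0.2 30 [-0.23 -1.18 -0.43] 58.9
0.45 0.2 40 [-0.2  -1.15 -0.26] 0.0
0.45 0.2 50 [-0.19 -0.96  0.09] 0.0
0.45 0.2 60 [-0.13 -0.79  0.38] 0.0
0.48 0.2 0 [ 0.45 -1.18 -1.63] 235.6
0.48 0.2 15 [-0.07 -1.18 -0.85] 150.7
0.48 0.2 30 [-0.13 -1.18 -0.53] 46.1
0.48 0.2 40 [-0.13 -1.11 -0.28] 0.0
0.48 0.2 50 [-0.13 -0.92  0.08] 0.0
0.48 0.2 60 [-0.07 -0.75  0.37] 0.0
```

```bash
python3 - <<'E'
from h import *
K,_,_=cam("wrist"); s=state()
# wrist camera pose at w4: tool pose then
Rc=R.from_euler('xyz',s['orientation']); _,o,Rm=cam("wrist")
Rt=R.from_euler('xyz',[3.135,-.005,.359]); T=Rt*Rc.inv()
o4=np.array([.48654,-.15997,.24681])+T.apply(o-s['tool_pos']); c=(K,o4,T.as_matrix()@Rm)
im=cv2.imread('pics/w4.png')[160:240,240:290]; h=cv2.cvtColor(im,cv2.COLOR_BGR2HSV)
m=cv2.inRange(h,(8,110,70),(20,230,170)); n,l,st,ce=cv2.connectedComponentsWithStats(m);k=1+st[1:,4].argmax()
uv=st[k,:2]+st[k,2:4]/2+[240,160]; print(st[k],uv)
print('rim',onz("wrist",(224.5,186.5),.078,c)); 
for z in(.09,.10,.11): print('grip',onz("wrist",uv,z,c))
g=onz("wrist",uv,.10,c)
delta([g[0],g[1],.2],R.from_euler('xyz',[np.pi,0,.359+np.pi]))
E
```

```text
[   0   18   50   62 1316] [265. 209.]
rim [ 0.46968737 -0.10927623  0.078     ]
grip [ 0.46620041 -0.15034683  0.09      ]
grip [ 0.46962692 -0.14961401  0.1       ]
grip [ 0.47305343 -0.1488812   0.11      ]
shift mm [ 68.3 -81.7 -54.4] rotvec [0.025 1.019 0.7  ] [-0.32 -0.42 -1.18 -0.18 -0.07  0.05]
```

```bash
python3 - <<'E'
from h import *
K,_,_=cam("wrist"); s=state()
Rc=R.from_euler('xyz',s['orientation']); _,o,Rm=cam("wrist")
Rt=R.from_euler('xyz',[3.135,-.005,.359]); T=Rt*Rc.inv()
o4=np.array([.48654,-.15997,.24681])+T.apply(o-s['tool_pos']); c=(K,o4,T.as_matrix()@Rm)
for z in(.09,.10,.11,.12): g=onz("wrist",(263,203),z,c); e=g[:2]-[.4685,-.1095]; print('grip',g.round(4),'lean',e@[.351,-.936],'ear',e@[.936,.351])
E
```

```text
grip [ 0.4709 -0.1468  0.09  ] lean 0.03574365929993609 ear -0.010829737884264258
grip [ 0.4742 -0.1462  0.1   ] lean 0.03632087589062822 ear -0.007568652681375298
grip [ 0.4774 -0.1456  0.11  ] lean 0.036898092481320324 ear -0.004307567478486329
grip [ 0.4807 -0.145   0.12  ] lean 0.03747530907201241 ear -0.0010464822755974126
```

```bash

python3 -m handwheel '[[78,-77,0,0.025,1.019,0.7,-1],[78,-77,0,0.025,1.019,0.7,-1],[78,-77,0,0.025,1.019,0.7,-1],[78,-77,0,0.025,1.019,0.7,-1],[78,-77,0,0.025,1.019,0.7,-1],[78,-77,0,0.025,1.019,0.7,-1],[78,-77,0,0.025,1.019,0.7,-1],[78,-77,0,0.025,1.019,0.7,-1]]' 40
python3 -c "
from h import *
delta([.479,-.145,.117],R.from_euler('xyz',[np.pi,0,.359+np.pi]))"
```

```text
time_s: 10.32
tool_pos: [0.4787, -0.1448, 0.2548]
orientation: [-3.08, 0.195, -2.918]
ft_force: [-0.5, -0.6, 0.5]
finger_gap: 0.0856
finger_force: 0.0
shift mm [   0.3   -0.2 -137.8] rotvec [0.003 0.205 0.141] [-0.5   0.09 -0.29  1.01  0.08 -0.71]
```

```bash

python3 -m handwheel '[[0,0,0,0.003,0.205,0.141,-1],[0,0,0,0.003,0.205,0.141,-1],[0,0,-35,0.003,0.205,0.141,-1],[0,0,-70,0.003,0.205,0.141,-1],[0,0,-105,0.003,0.205,0.141,-1],[0,0,-130,0.003,0.205,0.141,-1],[0,0,-138,0.003,0.205,0.141,-1],[0,0,-138,0.003,0.205,0.141,0.3]]'
python3 -m handwheel '[[0,0,0,0,0,0,1],[0,0,0,0,0,0,1],[0,0,0,0,0,0,1],[0,0,0,0,0,0,1],[0,0,0,0,0,0,1],[0,0,0,0,0,0,1]]'
python3 -c "
from h import *
delta([.468,-.1095,.13],R.from_euler('xyz',[np.pi,0,.359+np.pi]))"
```

```text
time_s: 10.98
tool_pos: [0.4779, -0.1442, 0.1156]
orientation: [3.141, 0.003, -2.785]
ft_force: [0.1, -0.4, 0.2]
finger_gap: 0.0753
finger_force: 0.0
time_s: 11.48
tool_pos: [0.48, -0.1456, 0.119]
orientation: [-3.136, 0.009, -2.786]
ft_force: [0.8, -1.7, 2.9]
finger_gap: 0.0108
finger_force: 39.0
shift mm [-12.   36.1  11. ] rotvec [0.002 0.01  0.003] [-0.46  0.3  -0.38  0.88  0.   -0.81]
```

```bash

python3 -m handwheel '[[-3,7.5,5,0,0,0,1],[-6,16,9.3,0,0,0,1],[-9.5,25,12,0,0,0,1],[-13,35,12.8,0,0,0,1],[-16.5,44,12,0,0,0,1],[-20,53,9.3,0,0,0,1],[-23.5,63,4.8,0,0,0,1],[-27,72,-2.5,0,0,0,1]]'
python3 -m handwheel '[[0,0,0,0,0,0,1],[0,0,0,0,0,0,0.4],[0,0,0,0,0,0,0.4],[0,0,0,0,0,0,0.4],[0,0,30,0,0,0,0.4],[0,0,65,0,0,0,0.4],[0,0,100,0,0,0,-1],[0,0,100,0,0,0,-1]]'
python3 - <<'E'
from h import *
s=state();print(s['tool_pos'],s['joints'])
c=cam("wrist"); t=snap("top","t5.png"); w=snap("wrist","w5.png")
np.save('c5.npy',np.array([c[0],c[2]])); print(c[1])
g=cv2.cvtColor(w,cv2.COLOR_RGB2GRAY)
u=proj("wrist",[.468,-.1095,.078],c).astype(int); print(u)
x0,y0=u-70
H=cv2.HoughCircles(cv2.GaussianBlur(g[max(y0,0):y0+140,max(x0,0):x0+140],(3,3),0),cv2.HOUGH_GRADIENT,1,40,param1=120,param2=16,minRadius=28,maxRadius=45)
for h in H[0][:3]: print(h, onz("wrist",(h[0]+max(x0,0),h[1]+max(y0,0)),.078,c))
cv2.imwrite('pics/c5.png',np.hstack([w[...,::-1],cv2.resize(t[...,::-1][160:265,290:350],None,fx=4,fy=4)]))
E
```

```text
time_s: 12.15
tool_pos: [0.4528, -0.0725, 0.1159]
orientation: [-3.136, 0.009, -2.785]
ft_force: [0.6, -1.4, 8.1]
finger_gap: 0.0102
finger_force: 40.6
time_s: 12.82
tool_pos: [0.4546, -0.0741, 0.2212]
orientation: [-3.133, 0.014, -2.786]
ft_force: [0.2, -0.4, 1.2]
finger_gap: 0.0491
finger_force: 0.0
[ 0.45458344 -0.07406792  0.22118996] [-0.33993969  0.15563868 -0.28025504  1.11852853  0.00205882 -0.69569218]
[ 0.37526478 -0.10305533  0.34149033]
[240 195]Traceback (most recent call last):
  File "<stdin>", line 9, in <module>
TypeError: 'NoneType' object is not subscriptable
```

```bash
python3 - <<'E'
from h import *
w=cv2.imread('pics/w5.png');t=cv2.imread('pics/t5.png')
cv2.imwrite('pics/c5.png',np.hstack([w,cv2.resize(t[160:265,290:350],None,fx=4,fy=4)]))
E
```

```text
(no output)
```

View pics/c5.png

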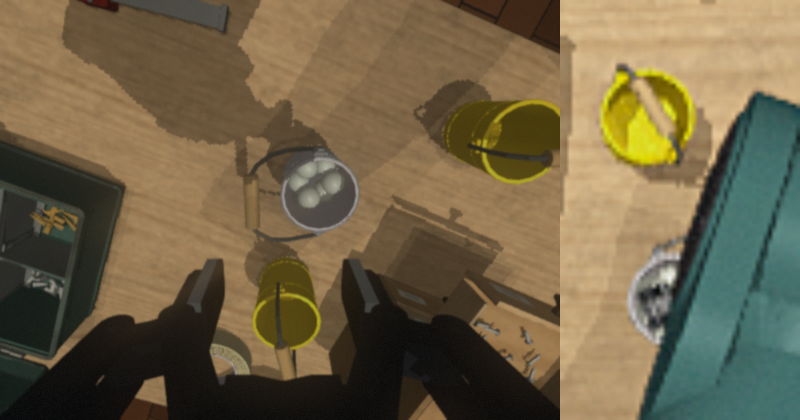

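The handle still leans to the tool-box side: the grip is at (252,203), the rim at (320,195). The pail slid about 70 mm with the clamped grip and is still upright with its knobs. I'll lean the handle by pushing it with closed fingers instead.

```bash
python3 - <<'E'
from h import *
a=np.load('c5.npy'); c=(a[0],np.array([.37526478,-.10305533,.34149033]),a[1])
r=onz("wrist",(320,195),.078,c); print('rim',r,'r',np.linalg.norm(onz("wrist",(357,195),.078,c)-r)); print('yellow',onz("wrist",(287,322),.078,c))
for z in(.10,.11,.12): g=onz("wrist",(252,203),z,c); e=(g-r)[:2]; print('grip',g.round(4),'lean',e@[.351,-.936],'ear',e@[.936,.351])
delta([0,0,0],R.from_euler('xyz',[np.pi,0,.359+np.pi]))
E
```

```text
rim [ 0.4442113  -0.04671884  0.078     ] r 0.031042470550616794
yellow [ 0.57536326 -0.02720137  0.078     ]
grip [ 0.463  -0.0985  0.1   ] lean 0.05505404696585362 ear -0.0005883216381838731
grip [ 0.4594 -0.0987  0.11  ] lean 0.05395572871143126 ear -0.0040551160610341076
grip [ 0.4557 -0.0989  0.12  ] lean 0.05285741045700894 ear -0.007521910483884297
shift mm [-453.2   73.6 -216.6] rotvec [0.002 0.011 0.003] [-0.34  0.16 -0.29  1.11  0.   -0.7 ]
```

```bash

python3 -m handwheel '[[23,-62,0,0,0,0,1],[23,-62,0,0,0,0,1],[23,-62,-40,0,0,0,1],[23,-62,-80,0,0,0,1],[23,-62,-113,0,0,0,1],[23,-62,-113,0,0,0,1],[23,-62,-113,0,0,0,1],[23,-62,-113,0,0,0,1]]'
python3 -m handwheel '[[-14,38,3,0,0,0,1],[-28,76,7,0,0,0,1],[-43,114,7,0,0,0,1],[-43,114,7,0,0,0,1],[-43,114,7,0,0,0,1],[-43,114,50,0,0,0,1],[-43,114,90,0,0,0,1],[-43,114,120,0,0,0,1]]'
python3 - <<'E'
from h import *
s=state();print(s['tool_pos'])
c=cam("wrist"); w=snap("wrist","w6.png"); np.save('c6.npy',np.array([c[0],c[2]])); print(c[1].tolist())
E
```

```text
time_s: 13.58
tool_pos: [0.476, -0.1355, 0.1039]
orientation: [-3.137, 0.009, -2.785]
ft_force: [0.4, -1.2, -0.3]
finger_gap: 0.0002
finger_force: 0.0
time_s: 14.25
tool_pos: [0.4336, -0.0222, 0.2272]
orientation: [-3.135, 0.012, -2.786]
ft_force: [0.6, -1.2, 0.7]
finger_gap: -0.0002
finger_force: 0.0
[ 0.43359094 -0.02217701  0.22723179]
[0.3546151034683968, -0.0512967873462751, 0.3477311392507788]
```

View pics/w6.png

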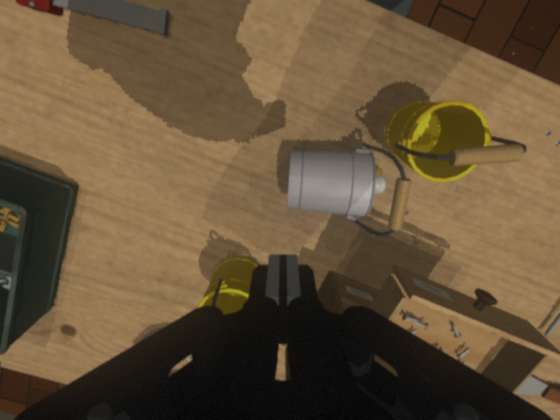

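The pail has tipped onto its side: its foot is near (291,181), its mouth near (373,184) facing the drawer side, with the knobs still inside and one at the lip. Lying like this it can be gripped round its body from above and poured with a modest tilt. I'll measure it.

```bash
python3 - <<'E'
from h import *
a=np.load('c6.npy'); c=(a[0],np.array([0.3546151034683968, -0.0512967873462751, 0.3477311392507788]),a[1])
P=lambda u,v,z: onz("wrist",(u,v),z,c)
f=P(291,181,.031);m=P(373,184,.031); print('foot',f,'mouth',m,np.linalg.norm(f-m),'az',np.arctan2(*(m-f)[[1,0]]))
print('width',np.linalg.norm(P(330,150,.031)-P(330,214,.031)),P(330,150,.031),P(330,214,.031))
print('ears',P(364,147,.031),P(355,219,.031),'grip ends',P(407,181,.01),P(397,228,.01))
print('white at mouth',P(380,186,.011),P(380,186,.02))
print('knob',P(484,294,.126),'drawer front corner near',P(392,268,.147))
w=cv2.imread('pics/w6.png'); h=cv2.cvtColor(w[140:225,350:420],cv2.COLOR_BGR2HSV)
b=cv2.inRange(h,(0,0,185),(180,45,255)); n,l,st,ce=cv2.connectedComponentsWithStats(b)
for k in range(1,n):
    if st[k,4]>8: print(st[k],ce[k]+[350,140])
m=(f+m)/2; fwd=(P(373,184,.031)-f); az=np.arctan2(fwd[1],fwd[0]); g=f+fwd/np.linalg.norm(fwd)*.033
print('grasp',g); delta([g[0],g[1],.15],R.from_euler('xyz',[np.pi,0,az]))
E
```

```text
foot [ 0.43305224 -0.01587854  0.031     ] mouth [0.40745844 0.06187114 0.031     ] 0.08185386099343239 az 1.8888061164274446
width 0.06610666590661338 [0.39106864 0.00841891 0.031     ] [0.45191981 0.03424962 0.031     ]
ears [0.37706698 0.03788235 0.031     ] [0.44799712 0.06065091 0.031     ] grip ends [0.3954524  0.10164512 0.01      ] [0.44772207 0.11631076 0.01      ]
white at mouth [0.41020611 0.07692441 0.011     ] [0.4087203  0.07349737 0.02      ]
knob [0.44253217 0.14825795 0.126     ] drawer front corner near [0.4381791 0.0587493 0.147    ]
grasp [0.4227339  0.01546683 0.031     ]
shift mm [-12.6  38.1 -81.5] rotvec [ 0.018  0.012 -1.608] [-0.24  0.11 -0.31  1.13  0.   -0.6 ]
```

```bash

python3 -m handwheel '[[-12,38,0,0.02,0.01,-1.608,-1],[-12,38,0,0.02,0.01,-1.608,-1],[-12,38,0,0.02,0.01,-1.608,-1],[-12,38,0,0.02,0.01,-1.608,-1],[-12,38,0,0.02,0.01,-1.608,-1],[-12,38,0,0.02,0.01,-1.608,-1],[-12,38,0,0.02,0.01,-1.608,-1],[-12,38,0,0.02,0.01,-1.608,-1]]'
python3 -m handwheel '[[0,0,0,0,0,-0.62,-1],[0,0,0,0,0,-0.62,-1],[0,0,0,0,0,-0.62,-1],[0,0,0,0,0,-0.62,-1],[0,0,0,0,0,-0.62,-1],[0,0,0,0,0,-0.62,-1],[0,0,0,0,0,-0.62,-1]]'
python3 - <<'E'
from h import *
delta([.4227,.0155,.033],R.from_euler('xyz',[np.pi,0,1.889]))
c=cam("wrist"); w=snap("wrist","w7.png"); np.save('c7.npy',np.array([c[0],c[2]])); print(c[1].tolist())
h=cv2.cvtColor(w,cv2.COLOR_RGB2HSV); b=cv2.inRange(h,(0,0,175),(180,50,255)); n,l,st,ce=cv2.connectedComponentsWithStats(b)
for k in range(1,n):
    if st[k,4]>25: print(st[k],ce[k].round(0),onz("wrist",ce[k],.011,c).round(3))
print('pail foot,mouth proj',proj("wrist",[.4330,-.0159,.031],c),proj("wrist",[.4086,.058,.031],c))
E
```

```text
time_s: 14.97
tool_pos: [0.4217, 0.0158, 0.2242]
orientation: [3.134, 0.003, 2.506]
ft_force: [0.1, -0.3, -0.5]
finger_gap: 0.0855
finger_force: 0.0
time_s: 15.55
tool_pos: [0.4213, 0.0161, 0.2238]
orientation: [3.133, 0.002, 1.896]
ft_force: [0.9, 0.3, -0.8]
finger_gap: 0.0854
finger_force: 0.0
shift mm [   1.4   -0.6 -190.8] rotvec [-0.001  0.008 -0.007] [-0.16  0.09 -0.35  1.12  0.    1.09]
[0.3936802183170429, 0.09289738467154718, 0.3450534528075185]
[271  74   8   8  32] [275.  77.] [0.385 0.105 0.011]
pail foot,mouth proj [282.43456684 213.21075592] [282.80473382 135.69098618]
```

```bash

python3 -m handwheel '[[1,-1,-40,0,0.008,-0.007,-1],[1,-1,-80,0,0.008,-0.007,-1],[1,-1,-120,0,0.008,-0.007,-1],[1,-1,-155,0,0.008,-0.007,-1],[1,-1,-180,0,0.008,-0.007,-1],[1,-1,-190,0,0.008,-0.007,-1],[1,-1,-190,0,0.008,-0.007,-1],[1,-1,-190,0,0.008,-0.007,1]]' 40
python3 -m handwheel '[[0,0,0,0,0,0,1],[0,0,0,0,0,0,1],[0,0,0,0,0,0,1],[0,0,0,0,0,0,1]]'
```

```text
time_s: 16.27
tool_pos: [0.4218, 0.0155, 0.033]
orientation: [-3.14, -0.002, 1.888]
ft_force: [-0.5, 0.1, -0.2]
finger_gap: 0.0756
finger_force: 0.0
time_s: 16.6
tool_pos: [0.4225, 0.0154, 0.0343]
orientation: [3.14, -0.0, 1.887]
ft_force: [-2.1, -1.7, 9.7]
finger_gap: 0.0615
finger_force: 40.9
```

```bash

python3 -m handwheel '[[0,0,3,0.07,0.023,0,1],[0,0,6,0.142,0.047,0,1],[0,0,9,0.237,0.078,0,1],[0,0,12,0.332,0.11,0,1],[0,0,15,0.427,0.141,0,1],[0,0,18,0.522,0.172,0,1],[0,0,22,0.617,0.203,0,1],[0,0,26,0.665,0.219,0,1]]' 60
python3 -m handwheel '[[0,0,15,0,0,0,1],[0,0,35,0,0,0,1],[0,0,60,0,0,0,1],[0,0,90,0,0,0,1],[0,0,120,0,0,0,1],[0,0,150,0,0,0,1],[0,0,170,0,0,0,1],[0,0,170,0,0,0,1]]'
python3 - <<'E'
from h import *
s=state();print(s['tool_pos'],s['orientation'],s['joints'].round(2))
t=snap("top","t7.png"); sc=snap("scene","s7.png"); w=snap("wrist","w8.png")
for n,im in(("top",t),("scene",sc)):
    c=cam(n); h=cv2.cvtColor(im,cv2.COLOR_RGB2HSV); b=cv2.inRange(h,(0,0,165),(180,45,255)); k_,l,st,ce=cv2.connectedComponentsWithStats(b)
    for k in range(1,k_):
        p=onz(n,ce[k],.011,c)
        if 3<st[k,4]<200 and .25<p[0]<.6 and -.2<p[1]<.25: print(n,st[k],p.round(3))
E
```

```text
time_s: 17.27
tool_pos: [0.4229, 0.0144, 0.0595]
orientation: [-3.141, -0.706, 1.886]
ft_force: [-0.3, -0.6, -2.5]
finger_gap: 0.0604
finger_force: 65.1
time_s: 17.93
tool_pos: [0.4226, 0.0153, 0.2328]
orientation: [3.138, -0.697, 1.89]
ft_force: [0.3, 0.9, -1.9]
finger_gap: 0.0601
finger_force: 65.3
[0.42258064 0.0152549  0.23275514] [ 3.13788438 -0.69710793  1.89033841] [-0.46  0.38 -0.15  1.57  0.48  0.66]
top [261 207   4   1   4] [0.526 0.112 0.011]
top [257 209   1   4   4] [0.516 0.128 0.011]
top [335 208   7  29  71] [ 0.481 -0.107  0.011]
top [255 216   7   2   8] [0.499 0.124 0.011]
top [332 220   5  17  17] [ 0.465 -0.094  0.011]
top [292 227   5   3   7] [0.465 0.019 0.011]
top [295 230  16  17 138] [ 0.437 -0.009  0.011]
top [262 252   7   7  39] [0.386 0.104 0.011]
top [300 255   3   2   4] [0.386 0.    0.011]
scene [300 263   6   6  26] [0.383 0.102 0.011]
```

Top and scene views agree that one knob lies on the table at (0.385, 0.103), so the pail holds five. I'll pour those first and fetch the stray one afterwards.

```bash

python3 -m handwheel '[[6,8,0,0,0,-0.04,1],[17,23,0,0,0,-0.09,1],[29,38,0,0,0,-0.14,1],[40,54,0,0,0,-0.19,1],[51,68,0,0,0,-0.24,1],[60,80,0,0,0,-0.28,1],[66,88,0,0,0,-0.31,1],[68,91,0,0,0,-0.318,1]]'
python3 -m handwheel '[[0,0,0,0,0,0,1],[0,0,0,0,0,0,1]]'
python3 - <<'E'
from h import *
s=state();print(s['tool_pos'],s['joints'].round(2))
Rt=R.from_rotvec([-.7,0,0])*R.from_euler('xyz',[np.pi,0,np.pi/2]); delta([.491,.116,.225],Rt)
t=snap("top","t8.png");c=cam("top")
for p in([.525,.22,.156],[.46,.21,.147]): print(proj("top",p,c))
# drawer/cabinet front edges: column-wise brightness along x at y=.20
for y in(.20,.09):
    print([ (round(float(onz("top",(proj("top",[.49,y,.15],c)[0],r),.147,c)[0]),3),t[r,int(proj("top",[.49,y,.15],c)[0])].tolist()) for r in range(200,236,2)])
E
```

```text
time_s: 18.75
tool_pos: [0.4894, 0.1077, 0.2281]
orientation: [-3.137, -0.702, 1.566]
ft_force: [-0.2, 0.2, -2.1]
finger_gap: 0.0599
finger_force: 65.3
time_s: 18.92
tool_pos: [0.4891, 0.1065, 0.2283]
orientation: [-3.137, -0.702, 1.568]
ft_force: [-0.0, -0.5, -2.8]
finger_gap: 0.0604
finger_force: 65.3
[0.48912414 0.10654    0.22834054] [-0.29  0.31 -0.23  1.27  0.67  1.19]
shift mm [ 1.9  9.5 -3.3] rotvec [-1.402 -0.003  0.003] [-0.29  0.31 -0.23  1.27  0.67  1.19]
[220.41327651 203.08238129]
[224.25160481 227.65480104]
[(0.534, [148, 117, 81]), (0.529, [152, 123, 79]), (0.523, [163, 129, 89]), (0.518, [158, 127, 89]), (0.513, [149, 117, 78]), (0.507, [147, 115, 76]), (0.502, [155, 123, 82]), (0.497, [153, 124, 87]), (0.491, [230, 193, 138]), (0.486, [221, 184, 129]), (0.48, [215, 176, 118]), (0.475, [210, 172, 115]), (0.47, [227, 194, 140]), (0.464, [213, 184, 140]), (0.459, [150, 126, 90]), (0.454, [216, 186, 142]), (0.448, [209, 177, 132]), (0.443, [213, 183, 137])]
[(0.534, [43, 42, 42]), (0.529, [49, 53, 52]), (0.524, [109, 103, 103]), (0.518, [168, 163, 161]), (0.513, [185, 177, 175]), (0.507, [190, 182, 179]), (0.502, [193, 184, 182]), (0.497, [192, 182, 181]), (0.491, [189, 180, 178]), (0.486, [191, 183, 181]), (0.481, [185, 179, 175]), (0.475, [174, 164, 163]), (0.47, [51, 50, 55]), (0.465, [40, 41, 41]), (0.459, [47, 50, 54]), (0.454, [42, 41, 40]), (0.449, [54, 59, 60]), (0.443, [43, 49, 48])]
```

```bash

python3 -m handwheel '[[6,0,-1,-0.1,0,0,1],[6,0,-1,-0.2,0,0,1],[6,0,-2,-0.29,0,0,1],[6,0,-2,-0.38,0,0,1],[6,0,-3,-0.46,0,0,1],[6,0,-3,-0.54,0,0,1],[6,0,-3,-0.61,0,0,1],[6,0,-3,-0.68,0,0,1]]'
python3 -m handwheel '[[0,0,0,-0.06,0,0,1],[0,0,0,-0.12,0,0,1],[0,1,0,-0.19,0,0,1],[0,2,0,-0.26,0,0,1],[0,3,0,-0.33,0,0,1],[0,4,0,-0.40,0,0,1],[0,5,0,-0.48,0,0,1],[0,6,0,-0.56,0,0,1]]'
python3 -m handwheel '[[0,1,0,-0.08,0,0,1],[0,2,0,-0.16,0,0,1],[0,4,0,-0.24,0,0,1],[0,5,2,-0.32,0,0,1],[0,6,4,-0.4,0,0,1],[0,6,4,-0.4,0,0,1],[0,6,4,-0.4,0,0,1],[0,6,4,-0.4,0,0,1]]'
python3 -c "
from h import *
s=state();print(s['joints'].round(2))"
```

```text
time_s: 19.63
tool_pos: [0.4955, 0.1062, 0.2259]
orientation: [-3.14, -0.018, 1.568]
ft_force: [0.0, 0.0, -2.4]
finger_gap: 0.0602
finger_force: 65.3
time_s: 20.3
tool_pos: [0.4957, 0.1122, 0.226]
orientation: [-3.141, 0.542, 1.568]
ft_force: [1.1, -0.8, -2.5]
finger_gap: 0.0601
finger_force: 65.4
time_s: 20.97
tool_pos: [0.4958, 0.1184, 0.2298]
orientation: [3.14, 0.935, 1.566]
ft_force: [-0.2, 0.1, -1.6]
finger_gap: 0.0597
finger_force: 65.6
[ 0.45  0.58  0.05  1.58 -0.81  2.26]
```

```bash

python3 -m handwheel '[[0,0,8,0,0,0,1],[0,0,0,-0.1,0,0,1],[0,0,8,-0.1,0,0,1],[0,0,0,-0.1,0,0,1],[0,0,20,-0.1,0,0,1],[0,0,20,0,0,0,1],[0,0,20,0.12,0,0,1],[0,0,20,0.24,0,0,1]]'
python3 -m handwheel '[[-10,-15,0,0.12,0,0,1],[-30,-35,0,0.24,0,0,1],[-50,-60,0,0.36,0,0,1],[-70,-90,0,0.48,0,0,1],[-80,-120,0,0.6,0,0,1],[-90,-150,0,0.69,0,0,1],[-90,-170,0,0.69,0,0,1],[-90,-180,0,0.69,0,0,1]]'
python3 - <<'E'
from h import *
s=state();print(s['ft_force'],s['orientation'])
t=snap("top","t9.png"); sc=snap("scene","s9.png")
for n,im,z in(("top",t,.118),("scene",sc,.118),("top",t,.011),("scene",sc,.011)):
    c=cam(n); h=cv2.cvtColor(im,cv2.COLOR_RGB2HSV); b=cv2.inRange(h,(0,0,165),(180,45,255)); k_,l,st,ce=cv2.connectedComponentsWithStats(b)
    for k in range(1,k_):
        p=onz(n,ce[k],z,c)
        if 8<st[k,4]<400 and .28<p[0]<.6 and -.05<p[1]<.25: print(n,z,st[k],p.round(3))
E
```

```text
time_s: 21.63
tool_pos: [0.4966, 0.1197, 0.2511]
orientation: [3.136, 0.688, 1.568]
ft_force: [-0.1, -0.3, -1.1]
finger_gap: 0.0608
finger_force: 65.5
time_s: 22.3
tool_pos: [0.4053, -0.0643, 0.2518]
orientation: [3.134, 0.006, 1.568]
ft_force: [0.1, 0.2, -0.9]
finger_gap: 0.0603
finger_force: 65.6
[ 0.10336079  0.23047821 -0.88236566] [3.13417889 0.00610585 1.56784103]
top 0.118 [226 204  12  23 124] [0.494 0.192 0.118]
top 0.118 [238 209   7   7  42] [0.504 0.168 0.118]
top 0.118 [313 237   6   9  27] [ 0.427 -0.036  0.118]
top 0.118 [262 252   7   7  39] [0.387 0.102 0.118]
scene 0.118 [254 229  13   9  54] [0.503 0.177 0.118]
scene 0.118 [301 263   5   6  27] [0.3   0.196 0.118]
top 0.011 [226 204  12  23 124] [0.501 0.201 0.011]
top 0.011 [238 209   7   7  42] [0.512 0.175 0.011]
top 0.011 [313 237   6   9  27] [ 0.429 -0.044  0.011]
top 0.011 [262 252   7   7  39] [0.386 0.104 0.011]
scene 0.011 [301 263   5   6  27] [0.383 0.102 0.011]
```

```bash

python3 -m handwheel '[[25,-6,0,1.26,0,0,1],[25,-6,0,1.26,0,0,1],[25,-6,0,1.26,0,0,1],[25,-6,0,1.26,0,0,1],[25,-6,0,1.26,0,0,1],[25,-6,0,1.26,0,0,1],[25,-6,0,1.26,0,0,1],[25,-6,0,1.26,0,0,1]]'
python3 -m handwheel '[[0,0,0,0.35,0,0,1],[0,0,0,0.35,0,0,1],[0,0,0,0.35,0,0,1],[0,0,0,0.35,0,0,1]]'
python3 - <<'E'
from h import *
delta([.43,-.07,.12],R.from_rotvec([1.29,0,0])*R.from_euler('xyz',[np.pi,0,np.pi/2])); s=state()
d=R.from_euler('xyz',s['orientation']).as_matrix()[:,2]; print(d.round(3))
E
```

```text
time_s: 23.07
tool_pos: [0.4316, -0.0677, 0.251]
orientation: [3.133, -0.994, 1.577]
ft_force: [-0.8, 0.5, -0.8]
finger_gap: 0.0602
finger_force: 65.6
time_s: 23.4
tool_pos: [0.4309, -0.0676, 0.2477]
orientation: [-3.126, -1.349, 1.554]
ft_force: [-0.6, -1.0, -2.6]
finger_gap: 0.0605
finger_force: 65.7
shift mm [  -0.9   -2.4 -127.7] rotvec [-0.059 -0.003  0.001] [-0.8   0.73 -0.13  1.98  0.75  0.22]
[ 0.     0.976 -0.22 ]
```

```bash

python3 -m handwheel '[[0,-2,-30,0,0,0,1],[0,-2,-65,0,0,0,1],[0,-2,-100,0,0,0,1],[0,-2,-135,0,0,0,1],[0,-2,-165,0,0,0,1],[0,-2,-187,0,0,0,1],[0,-2,-192,0,0,0,1],[0,-2,-192,0,0,0,1]]'
python3 -m handwheel '[[0,0,-4,0,0,0,1],[0,0,-8,0,0,0,1],[0,0,-11,0,0,0,1],[0,0,-11,0,0,0,1]]'
python3 -c "
from h import *
s=state();print(s['joints'].round(2),s['effort'].round(1))"
```

```text
time_s: 24.07
tool_pos: [0.4312, -0.0693, 0.058]
orientation: [-3.137, -1.338, 1.568]
ft_force: [-0.4, -0.4, -1.0]
finger_gap: 0.06
finger_force: 65.7
time_s: 24.4
tool_pos: [0.4307, -0.0694, 0.0469]
orientation: [-3.132, -1.341, 1.561]
ft_force: [-0.4, -0.3, -1.9]
finger_gap: 0.0601
finger_force: 65.7
[-0.8   0.99 -0.21  1.62  0.75  0.22] [  0.1 -90.7   8.4  10.6   0.8   0. ]
```

```bash

python3 -m handwheel '[[0,0,-2,0,0,0,1],[0,0,-4,0,0,0,1],[0,0,-6,0,0,0,1],[0,0,-6,0,0,0,1]]'
python3 -m handwheel '[[0,0,-1,0,0,0,1],[0,0,-2,0,0,0,1],[0,0,-2,0,0,0,1]]'
```

```text
time_s: 24.73
tool_pos: [0.4306, -0.0693, 0.0407]
orientation: [-3.127, -1.342, 1.557]
ft_force: [0.3, -1.0, -0.5]
finger_gap: 0.0603
finger_force: 65.8
time_s: 24.98
tool_pos: [0.4306, -0.0694, 0.0401]
orientation: [-3.122, -1.344, 1.551]
ft_force: [-0.5, -8.0, 17.6]
finger_gap: 0.0602
finger_force: 66.5
```

```bash

python3 -m handwheel '[[0,0,1,0,0,0,1],[0,0,1,0,0,0,0.2],[0,0,1,0,0,0,0],[0,0,1,0,0,0,-0.5],[0,0,1,0,0,0,-1],[0,0,1,0,0,0,-1],[0,0,1,0,0,0,-1],[0,0,1,0,0,0,-1]]'
python3 -m handwheel '[[0,-12,2,0,0,0,-1],[0,-30,6,0,0,0,-1],[0,-55,12,0,0,0,-1],[0,-80,20,0,0,0,-1],[0,-105,40,0,0,0,-1],[0,-110,75,0,0,0,-1],[0,-110,115,0,0,0,-1],[0,-110,150,0,0,0,-1]]'
python3 -m handwheel '[[0,0,20,0,0,0,-1],[-40,0,40,0,0,0,-1],[-60,0,60,0,0,0,-1],[-60,0,60,0,0,0,-1]]'
python3 - <<'E'
from h import *
t=snap("top","t10.png"); sc=snap("scene","s10.png")
o=np.zeros((600,800,3),np.uint8)
a=cv2.resize(t[150:280,215:375,::-1],None,fx=2.5,fy=2.5); b=cv2.resize(sc[200:300,220:350,::-1],None,fx=3,fy=3)
o[:a.shape[0],:a.shape[1]]=a; o[:300,400:790]=b
w=snap("wrist","w10.png"); o[330:600,400:760]=cv2.resize(w[...,::-1],(360,270)); cv2.imwrite('pics/c10.png',o)
E
```

```text
time_s: 25.65
tool_pos: [0.4306, -0.0692, 0.0397]
orientation: [-3.128, -1.342, 1.558]
ft_force: [0.1, 0.1, 0.3]
finger_gap: 0.0853
finger_force: 0.0
time_s: 26.32
tool_pos: [0.4303, -0.1805, 0.1918]
orientation: [-3.128, -1.342, 1.556]
ft_force: [-0.2, -1.2, 1.0]
finger_gap: 0.0852
finger_force: 0.0
time_s: 26.65
tool_pos: [0.368, -0.1802, 0.2531]
orientation: [-3.132, -1.34, 1.56]
ft_force: [0.4, 0.5, 0.6]
finger_gap: 0.0854
finger_force: 0.0
```

View pics/c10.png

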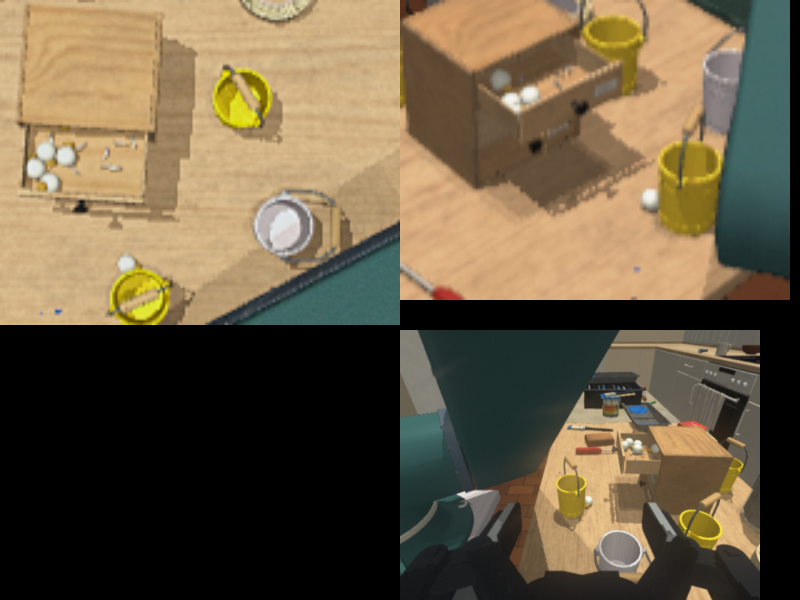

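```bash
python3 - <<'E'
from h import *
def blobs(im,x0,y0,x1,y1,lo=(0,0,165),hi=(180,45,255),mn=6):
    h=cv2.cvtColor(im[y0:y1,x0:x1,::-1],cv2.COLOR_RGB2HSV); b=cv2.inRange(h,lo,hi); n,l,st,ce=cv2.connectedComponentsWithStats(b)
    return [(st[k].tolist(),(ce[k]+[x0,y0]).round(1).tolist()) for k in range(1,n) if st[k,4]>=mn]
t=cv2.imread('pics/t10.png');s=cv2.imread('pics/s10.png');w=cv2.imread('pics/w10.png')
A=blobs(t,255,240,275,262);B=blobs(s,285,250,312,275);print(A,B)
p=tri("top",A[0][1],"scene",B[0][1]);print('knob',p,onz("top",A[0][1],.013),onz("scene",B[0][1],.013))
for n,T in(("0",cv2.imread('pics/top0.png')),("10",t)):
    h=cv2.cvtColor(T[250:285,255:290],cv2.COLOR_BGR2HSV); m=cv2.inRange(h,(22,150,60),(35,255,255)); c,_=cv2.findContours(m,0,1); c=np.vstack(c); print('yellow',n,np.array(cv2.minEnclosingCircle(c)[0])+[255,250],onz("top",np.array(cv2.minEnclosingCircle(c)[0])+[255,250],.075))
print('drawer w',blobs(w,330,150,430,230,(0,0,150),(180,60,255),10)); print('drawer t',blobs(t,222,196,270,232,(0,0,165),(180,45,255),8)); print('drawer s',blobs(s,240,215,300,250,(0,0,150),(180,50,255),8))
print('pail interior', blobs(t,315,225,345,258,(0,0,200),(180,45,255),5))
E
```

```text
[([7, 12, 7, 7, 39], [264.9, 255.0])] [([16, 13, 5, 6, 25], [303.0, 265.4])]
knob (array([0.38473687, 0.10278699, 0.01084913]), np.float64(0.004296350804054993)) [0.38637509 0.10415365 0.013     ] [0.38144868 0.10326532 0.013     ]
yellow 0 [270.08333302 268.16666603] [0.35050346 0.08828977 0.075     ]
yellow 10 [270.  268.5] [0.34958185 0.08851917 0.075     ]
drawer w [([16, 18, 31, 21, 394], [361.8, 177.4]), ([65, 30, 7, 8, 34], [397.9, 183.6])]
drawer t [([4, 8, 19, 23, 172], [234.2, 214.7]), ([33, 20, 7, 2, 8], [258.1, 216.4])]
drawer s [([14, 14, 13, 9, 59], [260.1, 232.3])]
pail interior [([11, 2, 5, 3, 9], [328.3, 228.4]), ([7, 4, 3, 3, 5], [323.0, 230.0]), ([2, 7, 5, 17, 18], [318.3, 240.3]), ([21, 7, 3, 4, 5], [337.2, 233.2]), ([8, 8, 12, 17, 152], [328.5, 241.2]), ([24, 12, 1, 7, 7], [339.0, 240.0])]
```

```bash
python3 - <<'E'
from h import *
c=cam("wrist")
for uv in((398,184),(361.8,177.4),(350,170),(372,185)): print(uv,onz("wrist",uv,.118,c).round(3))
w=cv2.imread('pics/w10.png')[160:200,335:415]; g=cv2.cvtColor(w,cv2.COLOR_BGR2GRAY)
H=cv2.HoughCircles(cv2.resize(g,None,fx=4,fy=4,interpolation=cv2.INTER_CUBIC),cv2.HOUGH_GRADIENT,1,22,param1=100,param2=14,minRadius=13,maxRadius=24)
print([(onz("wrist",(h[0]/4+335,h[1]/4+160),.118,c).round(3)[:2].tolist(),float(h[2]/4)) for h in H[0]])
print('knob px dia expected', 453*.022/np.linalg.norm(c[1]-[.5,.18,.118]), c[0][0,0], 'pail px',proj("wrist",[.43,-.07,.005],c))
t=cv2.imread('pics/t10.png'); print(t[233:252:2,318:340:2].mean(2).astype(int))
E
```

```text
(398, 184) [0.549 0.168 0.118]
(361.8, 177.4) [0.498 0.191 0.118]
(350, 170) [0.484 0.218 0.118]
(372, 185) [0.508 0.165 0.118]
[([0.513, 0.193], 5.025000095367432)]
knob px dia expected 18.65377702207841 328.4920614134426 pail px [336.34498948 375.91456498]
[[139 184 187 185 182 185 205 136 104 167 158]
 [229 179 183 182 198 232 227 237 114 110 226]
 [197 182 182 171 228 226 226 225 200 115  95]
 [182 181 182 232 228 225 227 219 221 118 110]
 [180 182 177 227 226 220 205 210 218 120 114]
 [216 182 175 228 220 208 209 209 216 118 119]
 [208 179 151 210 202 207 211 215 142 117 214]
 [158 217 127 219 211 207 217 153 112 166 114]
 [150 136 164 192 195 182  92 131 156 128  86]
 [151 148 153 137 199 176 193 154  89  92  93]]
```

```bash
cat >> h.py <<'E'
def stray():
    az=.408; r=np.array([np.cos(az),np.sin(az),0]); t=np.array([-r[1],r[0],0]); b=np.radians(5)
    d=-np.sin(b)*r-np.array([0,0,np.cos(b)]); y=t
    return R.from_matrix(np.c_[np.cross(y,d),y,d])
E
python3 -c "
from h import *
delta([.3941,.1075,.25],stray())
r=(stray()*R.from_euler('xyz',state()['orientation']).inv()); print(stray().as_euler('xyz'))
Rt=stray()*R.from_euler('z',np.pi); delta([.3941,.1075,.25],Rt)"
```

```text
shift mm [ 23.4 287.3   0.3] rotvec [-0.797 -1.217  1.679] [-1.01  0.77 -0.02  2.08  0.55  0.14]
[ 3.14159265 -0.08726646 -2.73359265]
shift mm [ 23.4 287.3   0.3] rotvec [-1.254  0.822 -0.947] [-1.01  0.77 -0.02  2.08  0.55  0.14]
```

```bash

python3 -m handwheel '[[0,80,20,-0.797,-1.217,1.679,-0.1],[0,80,20,-0.797,-1.217,1.679,-0.1],[0,80,20,-0.797,-1.217,1.679,-0.1],[0,80,20,-0.797,-1.217,1.679,-0.1],[0,80,20,-0.797,-1.217,1.679,-0.1],[0,80,20,-0.797,-1.217,1.679,-0.1],[0,80,20,-0.797,-1.217,1.679,-0.1],[0,80,20,-0.797,-1.217,1.679,-0.1]]' 30
python3 -c "
from h import *
delta([.3941,.1075,.27],stray())"
```

```text
time_s: 27.47
tool_pos: [0.3716, -0.0994, 0.2691]
orientation: [2.675, -0.733, 2.782]
ft_force: [0.6, -0.3, -0.9]
finger_gap: 0.0473
finger_force: 0.0
shift mm [ 22.5 206.9   0.9] rotvec [-0.435 -0.668  0.917] [-0.66  0.52  0.05  1.91  0.26 -0.23]
```

```bash

python3 -m handwheel '[[22,207,0,-0.435,-0.668,0.917,-0.1],[22,207,0,-0.435,-0.668,0.917,-0.1],[22,207,0,-0.435,-0.668,0.917,-0.1],[22,207,0,-0.435,-0.668,0.917,-0.1],[22,207,0,-0.435,-0.668,0.917,-0.1],[22,207,0,-0.435,-0.668,0.917,-0.1],[22,207,0,-0.435,-0.668,0.917,-0.1],[22,207,0,-0.435,-0.668,0.917,-0.1]]' 30
python3 -m handwheel '[[0,0,0,0,0,0,-0.1],[0,0,0,0,0,0,-0.1]]'
python3 - <<'E'
from h import *
delta([.3941,.1075,.18],stray())
c=cam("wrist");w=snap("wrist","w11.png")
h=cv2.cvtColor(w,cv2.COLOR_RGB2HSV); b=cv2.inRange(h,(0,0,150),(180,60,255)); n,l,st,ce=cv2.connectedComponentsWithStats(b)
print(proj("wrist",[.385,.1035,.011],c))
for k in range(1,n):
    if st[k,4]>40: print(st[k],onz("wrist",st[k,:2]+st[k,2:4]/2,.011,c).round(4))
m=cv2.inRange(h,(22,150,60),(35,255,255)); n,l,st,ce=cv2.connectedComponentsWithStats(m)
for k in range(1,n):
    if st[k,4]>300: print('yel',st[k],onz("wrist",ce[k],.04,c).round(3))
E
```

```text
time_s: 28.13
tool_pos: [0.3933, 0.1092, 0.2696]
orientation: [3.015, -0.185, -2.898]
ft_force: [-0.6, 0.0, -0.1]
finger_gap: 0.0471
finger_force: 0.0
time_s: 28.3
tool_pos: [0.3924, 0.1088, 0.2699]
orientation: [3.011, -0.189, -2.905]
ft_force: [1.1, -0.2, 0.4]
finger_gap: 0.0473
finger_force: 0.0
shift mm [  1.7  -1.3 -89.9] rotvec [-0.091 -0.137  0.189] [ 0.01  0.19 -0.13  1.46  0.09 -0.22]
[252.78905359 202.10101373]
[293   0  46  13 318] [0.1513 0.1296 0.011 ]
[248 202  11   8  61] [0.3895 0.1053 0.011 ]
[317 326  14  11 112] [0.5341 0.228  0.011 ]
[329 337  15  18 182] [0.5517 0.2495 0.011 ]
[292 347  17  17 222] [0.5712 0.2043 0.011 ]
[313 355  17  17 216] [0.5786 0.2349 0.011 ]
yel [ 208  135   74   43 1620] [0.332 0.079 0.04 ]
yel [ 212  166   70   37 1178] [0.366 0.096 0.04 ]
yel [  52  308   78   66 1314] [ 0.563 -0.049  0.04 ]
```

```bash

python3 -m handwheel '[[2,-1,-20,-0.091,-0.137,0.189,-0.1],[2,-1,-50,-0.091,-0.137,0.189,-0.1],[2,-1,-80,-0.091,-0.137,0.189,-0.1],[2,-1,-90,-0.091,-0.137,0.189,-0.1],[2,-1,-90,-0.091,-0.137,0.189,-0.1]]' 30
python3 -c "
from h import *
delta([.3941,.1075,.028],stray())"
```

```text
time_s: 28.77
tool_pos: [0.3934, 0.1062, 0.1772]
orientation: [3.14, -0.092, -2.737]
ft_force: [0.4, -0.3, -0.5]
finger_gap: 0.0468
finger_force: 0.0
shift mm [   0.7    1.3 -149.2] rotvec [ 0.    -0.005  0.003] [ 0.08  0.17 -0.4   1.1  -0.03 -0.32]
```

```bash

python3 -m handwheel '[[1,1,-35,0,0,0,-0.1],[1,1,-70,0,0,0,-0.1],[1,1,-100,0,0,0,-0.1],[1,1,-118,0,0,0,-0.1],[1,1,-132,0,0,0,-0.1],[1,1,-142,0,0,0,-0.1],[1,1,-149,0,0,0,-0.1],[1,1,-149,0,0,0,-0.1]]' 30
python3 -m handwheel '[[0,0,0,0,0,0,1],[0,0,0,0,0,0,1],[0,0,0,0,0,0,1],[0,0,0,0,0,0,1],[0,0,0,0,0,0,1]]' 30
```

```text
time_s: 29.43
tool_pos: [0.3958, 0.1073, 0.0299]
orientation: [-3.142, -0.089, -2.736]
ft_force: [-1.0, 0.2, -0.1]
finger_gap: 0.0466
finger_force: 0.0
time_s: 29.85
tool_pos: [0.3963, 0.1078, 0.0314]
orientation: [-3.14, -0.085, -2.734]
ft_force: [2.0, 0.7, 6.3]
finger_gap: 0.018
finger_force: 29.5
```

```bash

python3 -m handwheel '[[0,0,4,0,0,0,1],[0,0,12,0,0,0,1],[0,0,25,0,0,0,1],[0,0,50,0,0,0,1],[0,0,80,0,0,0,1],[0,0,115,0,0,0,1],[0,0,150,0,0,0,1],[0,0,170,0,0,0,1]]'
python3 - <<'E'
from h import *
delta([.493,.115,.2],stray())
c=cam("top");t=snap("top","t12.png");sc=snap("scene","s12.png");w=snap("wrist","w12.png");cw=cam("wrist")
print(state()['finger_gap'])
for n,im,u in(("scene",sc,(303,265.4)),("wrist",w,proj("wrist",[.385,.1035,.011],cw)),("wrist tip",w,proj("wrist",state()['tool_pos']+.015*np.array([0,0,-1]),cw))):
    x,y=int(u[0]),int(u[1]); h=cv2.cvtColor(im[max(y-12,0):y+12,max(x-12,0):x+12],cv2.COLOR_RGB2HSV); print(n,(x,y),'white px',int((cv2.inRange(h,(0,0,150),(180,60,255))>0).sum()))
E
```

```text
time_s: 30.52
tool_pos: [0.3957, 0.1078, 0.2047]
orientation: [-3.139, -0.084, -2.734]
ft_force: [0.2, 0.6, 0.1]
finger_gap: 0.0178
finger_force: 29.3
shift mm [97.3  7.2 -4.7] rotvec [0.001 0.004 0.   ] [ 0.09  0.15 -0.34  1.16 -0.03 -0.32]
0.01791038421773431
scene (303, 265) white px 0
wrist (284, 186) white px 0
wrist tip (284, 280) white px 0
```

```bash

python3 -m handwheel '[[20,2,5,0,0,0,1],[50,4,5,0,0,0,1],[80,6,5,0,0,0,1],[97,7,5,0,0,0,1],[97,7,0,0,0,0,1],[97,7,-25,0,0,0,1],[97,7,-45,0,0,0,1],[97,7,-48,0,0,0,1]]'
python3 -m handwheel '[[0,0,0,0,0,0,0.6],[0,0,0,0,0,0,0.3],[0,0,0,0,0,0,0.2],[0,0,0,0,0,0,0],[0,0,0,0,0,0,0],[0,0,40,0,0,0,0],[0,0,80,0,0,0,0],[0,0,100,0,0,0,1]]'
python3 - <<'E'
from h import *
print(state()['finger_gap'])
c=cam("wrist");w=snap("wrist","w13.png");h=cv2.cvtColor(w,cv2.COLOR_RGB2HSV); b=cv2.inRange(h,(0,0,150),(180,60,255)); n,l,st,ce=cv2.connectedComponentsWithStats(b)
for k in range(1,n):
    p=onz("wrist",ce[k],.118,c)
    if st[k,4]>30 and .4<p[0]<.6 and 0<p[1]<.3: print(st[k],p.round(3))
p=proj("wrist",[.49,.115,.118],c); print(p)
E
```

```text
time_s: 31.33
tool_pos: [0.49, 0.1145, 0.1494]
orientation: [3.141, -0.092, -2.734]
ft_force: [-0.2, 0.7, 0.2]
finger_gap: 0.0178
finger_force: 29.3
time_s: 32.0
tool_pos: [0.4931, 0.1148, 0.257]
orientation: [-3.139, -0.083, -2.734]
ft_force: [0.4, 0.0, -0.9]
finger_gap: 0.0319
finger_force: 0.0
0.0319372432765429
[279 194  13  13 117] [0.484 0.112 0.118]
[363 217  15  19 201] [0.476 0.187 0.118]
[371 241  18  18 248] [0.491 0.204 0.118]
[332 244  14  13 144] [0.506 0.171 0.118]
[349 256  18  17 244] [0.511 0.192 0.118]
[285.83188593 209.11459457]
```

```bash

python3 -m handwheel '[[-90,32,0,0,-0.085,-0.408,1],[-90,32,0,0,-0.085,-0.408,1],[-90,32,0,0,-0.085,-0.408,1],[-90,32,0,0,-0.085,-0.408,1],[-90,32,0,0,-0.085,-0.408,1]]' 30
python3 -c "
from h import *
delta([.402,.147,.137],R.from_euler('xyz',[np.pi,0,np.pi]))"
```

```text
time_s: 32.47
tool_pos: [0.4016, 0.147, 0.2536]
orientation: [-3.123, -0.002, 3.139]
ft_force: [-0.7, -1.0, -0.0]
finger_gap: 0.0002
finger_force: 0.0
shift mm [   0.4   -0.  -116.6] rotvec [ 0.018 -0.002  0.002] [ 0.17  0.1  -0.26  1.22 -0.02  0.17]
```

```bash

python3 -m handwheel '[[0,0,-40,0,0,0,1],[0,0,-80,0,0,0,1],[0,0,-110,0,0,0,1],[0,0,-117,0,0,0,1],[0,0,-117,0,0,0,1],[10,0,-117,0,0,0,1],[20,0,-117,0,0,0,1],[28,0,-117,0,0,0,1]]'
python3 -m handwheel '[[8,0,0,0,0,0,1],[16,0,0,0,0,0,1],[24,0,0,0,0,0,1],[32,0,0,0,0,0,1],[40,0,0,0,0,0,1],[47,0,0,0,0,0,1],[53,0,0,0,0,0,1],[57,0,0,0,0,0,1]]'
```

```text
time_s: 33.13
tool_pos: [0.4333, 0.1469, 0.1374]
orientation: [-3.123, -0.001, 3.141]
ft_force: [-0.5, 0.1, 0.1]
finger_gap: 0.0001
finger_force: 0.4
time_s: 33.8
tool_pos: [0.4884, 0.1467, 0.1357]
orientation: [-3.123, -0.004, 3.14]
ft_force: [-0.2, -1.4, 0.1]
finger_gap: -0.0003
finger_force: 0.4
```

```bash

for i in 1 2 3; do python3 -m handwheel '[[2,0,0,0,0,0,1],[4,0,0,0,0,0,1],[6,0,0,0,0,0,1],[6,0,0,0,0,0,1]]' | grep -E "tool_pos|ft_f"; done
```

```text
tool_pos: [0.4938, 0.1467, 0.1358]
ft_force: [0.4, 0.3, -0.8]
tool_pos: [0.5, 0.1467, 0.1358]
ft_force: [0.8, 0.2, 0.2]
tool_pos: [0.505, 0.1466, 0.1356]
ft_force: [-5.5, -0.0, 2.0]
```

```bash

python3 -m handwheel '[[1,0,0,0,0,0,1],[2,0,0,0,0,0,1],[2,0,0,0,0,0,1]]'  | grep -E "tool_pos|ft_f"
python3 -m handwheel '[[-8,0,0,0,0,0,1],[-30,0,0,0,0,0,1],[-60,0,10,0,0,0,1],[-70,0,50,0,0,0,1],[-70,0,90,0,0,0,1],[-70,-40,110,0,0,0,1],[-70,-80,110,0,0,0,1],[-100,-120,110,0,0,0,1]]' | grep -E "tool_pos|ft_f"
python3 -m handwheel '[[-40,-40,0,0,0,0,1],[-60,-80,20,0,0,0,1],[-60,-120,40,0,0,0,1],[-60,-160,40,0,0,0,1],[-60,-200,40,0,0,0,1],[-60,-240,40,0,0,0,1],[-60,-240,40,0,0,0,1]]' | grep -E "tool_pos"
python3 - <<'E'
from h import *
t=snap("top","t14.png");s=snap("scene","s14.png");c=cam("top");t0=cv2.imread('pics/top0.png')[...,::-1]
col=int(proj("top",[.49,.19,.15],c)[0]); print([(round(float(onz("top",(col,r),.147,c)[0]),3),int(t[r,col].mean()),int(t0[r,col].mean())) for r in range(198,232,3)])
d=cv2.absdiff(t,t0).max(2); d[:, :]=np.where(d>45,255,0)
n,l,st,ce=cv2.connectedComponentsWithStats(d.astype(np.uint8))
for k in range(1,n):
    if st[k,4]>25 and st[k,1]<285: print(st[k],onz("top",ce[k],.03,c).round(3)[:2])
E
```

```text
tool_pos: [0.5054, 0.1466, 0.1355]
ft_force: [-15.1, -1.4, 9.2]
tool_pos: [0.416, 0.0324, 0.247]
ft_force: [-1.2, -0.7, -1.5]
tool_pos: [0.3528, -0.2103, 0.286]
[(0.539, 150, 146), (0.531, 71, 116), (0.523, 89, 168), (0.515, 176, 163), (0.507, 176, 156), (0.499, 171, 170), (0.491, 165, 167), (0.483, 174, 158), (0.475, 173, 151), (0.467, 168, 161), (0.459, 163, 116), (0.451, 165, 162)]
[385 174  32  29 471] [ 0.581 -0.283]
[227 200  47  16 328] [0.528 0.141]
[223 203   6  23  82] [0.503 0.217]
[236 212  51  29 477] [0.467 0.087]
[316 226  34  32 551] [ 0.425 -0.087]
[  257   232   303   188 16920] [ 0.164 -0.414]
[343 237  13  21  87] [ 0.409 -0.146]
[259 258   8  15  42] [0.358 0.113]
[272 261  13  21  79] [0.339 0.064]
```

```bash
python3 - <<'E'
from h import *
for n in('top0','t10','t14'):
    T=cv2.imread(f'pics/{n}.png')[245:290,250:292]; h=cv2.cvtColor(T,cv2.COLOR_BGR2HSV); m=cv2.inRange(h,(22,150,60),(35,255,255)); c,_=cv2.findContours(m,0,1); c=np.vstack(c); e=cv2.minEnclosingCircle(c); print(n,np.array(e[0])+[250,245],e[1])
    g=cv2.inRange(h,(8,60,100),(21,150,255)); 
    M=np.zeros_like(g); cv2.circle(M,(20,23),9,255,-1); ys,xs=np.where((g>0)&(M>0)); print('  grip',len(xs),xs.mean()+250,ys.mean()+245)
d=cv2.absdiff(cv2.imread('pics/t10.png'),cv2.imread('pics/t14.png')).max(2)[250:285,250:292]; print('px changed t10->t14',(d>45).sum(), np.argwhere(d>45).mean(0)+[250,250] if (d>45).any() else '')
# pail stays upright: rim circle
T=cv2.cvtColor(cv2.imread('pics/t14.png'),cv2.COLOR_BGR2GRAY)[215:265,305:360]
H=cv2.HoughCircles(cv2.resize(T,None,fx=4,fy=4),cv2.HOUGH_GRADIENT,1,60,param1=100,param2=25,minRadius=36,maxRadius=56); print(H[0][:2]/4 if H is not None else None)
E
```

```text
top0 [270.08333397 268.16666603] 13.417800903320312
  grip 59 269.76271186440675 269.9830508474576
t10 [270.  268.5] 13.200478553771973
  grip 60 269.8333333333333 269.9166666666667
t14 [270.5 269. ] 13.463011741638184
  grip 62 270.2741935483871 270.61290322580646
px changed t10->t14 245 [266.83265306 272.6122449 ]
[[22.875 24.875 11.025]]
```

```bash
python3 -c "
from workcell import *
print(close_job())"
```

```text
the job is handed in; nothing more can be done
None
```

The job is handed in at about 35 s: all six knobs appear to be in the shut drawer and the empty pail stands upright on the table, but the pail tipped over after I first stood it, so I gripped it lying down, fetched one spilled knob with the fingers, and may have nudged a yellow pail by about 2 mm.

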